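Set the roller gap of an envelope feeder

TASK

Set the roller gap on the envelope feeder: turn the black adjusting ring on top clockwise until you feel the two rollers just touch, without forcing it beyond that, then back it off exactly three clicks and let go. Leave the tape roll, the parcel and the wooden stamp where they are.

Things in the scene. Friction and masses are not known exactly. Their poses are not given: they have to be found in the camera images.
- feeder: Grey tabletop envelope feeder, fixed to the counter, 230 mm (its x) by 300 mm (its y); origin on the counter straight below the ring's axis. Two cheeks carry a flat bridge 222 mm (x) by 70 mm (y), its top 150 mm above the origin; only the ring in its middle is higher. Both rollers lie along x under the bridge.
- ring_top (a point): Centre of the flat top of the black ribbed adjusting ring: an upright cylinder 52 mm in diameter, 34 mm tall, on a brass neck 42 mm in diameter, 14 mm tall; this point is 198 mm above the counter, 48 mm above the bridge. The frame turns with the ring, x to the white mark on top. It starts 4 to 8 clicks open; where the mark points at touch differs each time.
- ring_grip (a point): On the ring's axis 18 mm below its top: grip the ring across its diameter here, from above. Clockwise from above closes the gap. 18 clicks a turn, 20 degrees apart, each about 0.1 N m to pass; let go, the ring settles in the nearest click.
- ring_neck (a point): On the axis at the bridge's top, under the ring. The rollers just touch at one click position. Turning on squeezes the rubber and the ring pushes back by about 1.4 N m per radian: 0.25 N m at half a click, 0.45 N m at a whole click, which is too much. Let go there, the ring springs back to the touching click.
- feed_roller (a point): Centre of the fixed lower feed roller, black rubber, 40 mm in diameter, 62 mm above the counter, straight under the ring's axis; frame parallel to the feeder's, z up.
- press_roller (a point): Centre of the orange upper press roller, 32 mm in diameter, which the ring raises and lowers by 0.1 mm a click. The rollers touch when this point is 36 mm above the centre of the feed roller; the free gap is that height less 36 mm (negative: squeezed). The changes are too small to see.
- tape_roll: Bystander: roll of clear packing tape lying flat, 100 mm in diameter, 48 mm tall; origin at the centre of its underside.
- parcel: Bystander: small brown carton 130 x 100 x 70 mm; origin at the centre of its underside.
- stamp: Bystander: wooden stamp standing upright, 32 mm in diameter at the foot, 74 mm tall; origin at the centre of its underside.

How it is judged:
By the outcome, as a careful person would: the job done as asked, in the order asked, and still so for the second after the job is handed in, with the robot touching nothing.
It also fails if it takes over 54 s, if anything falls off the work surface, if the arm or the gripper's body presses on something with over 40 N, if the wrist force passes 120 N, or if a joint passes its speed limit or range.

ROBOT

A 7-joint arm with a two-finger parallel gripper is mounted at the origin on the work surface. World frame = base frame: x ahead of the robot, y to its left, z up, the work surface at z = 0. Lengths are in m, angles in rad, forces in N, time in s.
With the tool pointing down it reaches from about 0.4 to 0.85 m from the base axis. Payload 10.4 kg.
Tool frame: the origin (TCP) lies midway between the tips of the shut fingers; the grasp point (between the pads) lies 19 mm behind it; z points along the fingers, y is the direction in which the jaws open and shut (so a half turn about z gives the same grasp; the last joint's range is limited). The gripper opens to 87 mm and grips with 3 to 60 N. Pads are 19 mm wide; open, the fingers measure 117 mm over their backs; the gripper's body (75 mm by 190 mm) begins 51 mm behind the grasp point.
Start: joints at [1.311, 0.332, -0.065, 1.46, 0.022, 1.35, -0.088], TCP at [0.147, -0.608, 0.223] pointing down, gripper open.
Joint ranges: [-2.6, 2.6], [-0.5, 2.12], [-1.47, 1.34], [0.16, 2.42], [-1.27, 4.41], [0.06, 2.06], [-2.6, 2.6]. Speed limits (rad/s): [2.22, 2.22, 2.79, 2.79, 3.14, 3.14, 3.14].

INTERFACE

Orientations are given as a unit quaternion [x, y, z, w].
In Python, from bench import r gives the robot as it stands.
- The arm moves only by the tool step_arm, never from a script. Its argument "increments" is a list of rows, each a list of 2 entries, a list of its own where there are three numbers: the shift along the tool's x, y, z in m, then the turn, a rotation vector about the tool's x, y, z in rad. A call has 1 to 5 rows; each row is the pose to reach, as a shift and turn from the pose measured when the call began, along the tool's axes at that moment; what a row does not reach only later rows make up. A row lasts 1/10 s, in which the tool goes at most 50 mm and 8.59 degrees, less where a joint would pass 70% of its speed; a pose out of reach is approached as far as the arm can. A call with a gripper value outside its range is refused whole. "hand" is the closure, from -1 (fully open) to 1 (shut), so that 0 is half open, set as the call begins (left out, the last holds). The fingers move at their own pace and stop on an object; "grip_force" is the grip in N (left out, the last holds). Time passes only in rows, so rows that repeat a pose let the fingers close. It gives the time, the measured TCP pose, the force and the opening at its end, in the units of the state.
- r.read_state(): the state, without advancing time (a new reading comes with each control period).
- r.camera(name): name is "side" or "top" or "wrist"; returns a dict with "pixels" (480x640x3 uint8, blue, green, red), "camera_matrix" (3x3 intrinsics, pixels), "k1" (the pictures are not rectified: a ray, as slopes to the right and down, at radius r is drawn at 1 + k1 r^2 times it, then the intrinsics apply), "extrinsics" (4x4, takes a point from camera to world coordinates). Camera axes: x right, y up, looking along -z (the intrinsics and any distortion apply to the point x, -y, -z); pixel columns grow to the right and rows downward; lengths in m; the calibration is good to about 2 mm. A picture is of the moment at which its call begins. There is no depth.
- r.close_job(): hands the job in, once; it reports no verdict.
The state is a dict: "time": time; "joint_positions": joint angles; "joint_vel": joint speeds; "joint_torque": joint torques, N m; "ee_pos": TCP position; "eef_rot": TCP orientation; "ft_force": force on the tool from outside, world axes, zero at the start; "torque": the same for the moment, N m; "width": finger opening in m.
Only numpy, scipy, OpenCV 4.12 (cv2) and the standard library are available. Lean on these libraries where they do the work, as an engineer would, in place of code of your own. Each camera call takes 0.05 s, during which the arm holds its last target.

## Working session

There is one attempt and no reset: what is moved stays moved. The work goes in short steps, Python scripts to look and compute and a tool call to move; the robot and the scene stay as the last step left them, time stands still between calls to the robot, and variables do not carry over. Pictures are saved under pics/ and viewed, and the job is handed in when it is done.

Besides the shell and the picture viewer there is one more tool, called after ">>>" as name(argument=value, ...), one argument or row to a line, values as JSON. step_arm: Moves the arm, as the interface text tells. Its arguments: {"type":"object","properties":{"increments":{"type":"array"},"hand":{"type":"number"},"grip_force":{"type":"number"}},"required":["increments"]}

```bash
ls; mkdir -p pics; python3 - <<'E'
from bench import r
import cv2,numpy as np
s=r.read_state()
for k,v in s.items(): print(k,np.round(v,4))
for n in ("side","top","wrist"):
    c=r.camera(n); cv2.imwrite(f"pics/{n}0.png",c["pixels"]); print(n,c["camera_matrix"],c["k1"],np.round(c["extrinsics"],3))
E
```

```text
pics
time 0.0
joint_positions [ 1.3114  0.3329 -0.0647  1.4609  0.0216  1.3499 -0.0885]
joint_vel [ 0.0018 -0.0015  0.0013 -0.0007  0.0004  0.0011 -0.0003]
joint_torque [ 5.00000e-04 -6.23252e+01  2.45000e-02 -3.89902e+01 -6.15000e-02
  3.95000e-02  1.00000e-04]
ee_pos [ 0.1465 -0.6072  0.2218]
eef_rot [ 9.930e-01  1.181e-01 -1.000e-04 -7.000e-04]
ft_force [-0.0548 -0.3393 -0.9205]
torque [ 0.0266  0.0437 -0.0376]
width 0.087
side [[542.77828837   0.         309.51618267]
 [  0.         542.77828837 243.06784288]
 [  0.           0.           1.        ]] 0.02375274342229498 [[-0.795  0.423 -0.435  0.011]
 [-0.606 -0.526  0.597  0.815]
 [ 0.024  0.738  0.675  0.971]
 [ 0.     0.     0.     1.   ]]
top [[492.03821198   0.         319.2984978 ]
 [  0.         492.03821198 241.35698122]
 [  0.           0.           1.        ]] -0.08225660366642121 [[ 0.004  0.994 -0.112  0.449]
 [-0.999 -0.    -0.038  0.046]
 [-0.038  0.112  0.993  1.082]
 [ 0.     0.     0.     1.   ]]
wrist [[408.28339765   0.         322.59554481]
 [  0.         408.28339765 238.9263522 ]
 [  0.           0.           1.        ]] -0.059717451915674014 [[ 0.234  0.939  0.251  0.215]
 [-0.972  0.227  0.059 -0.591]
 [-0.001 -0.258  0.966  0.383]
 [ 0.     0.     0.     1.   ]]
```

View pics/side0.png

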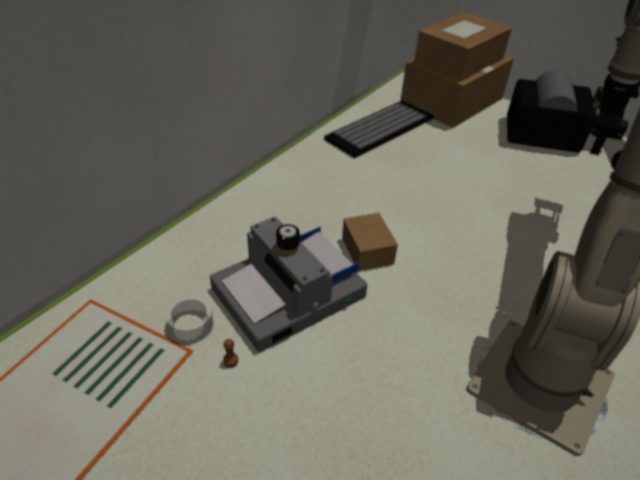

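View pics/top0.png

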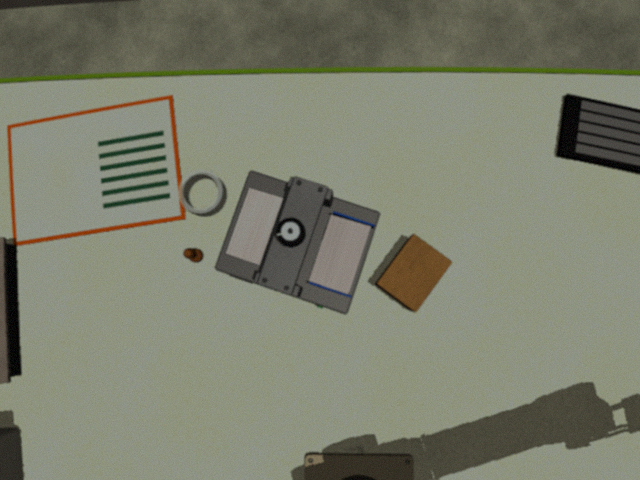

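Side: the ring is at about (288,232), on the bridge. Top: ring at about (291,232), its mark pointing left to about (279,234). Tape is at (203,193), stamp (193,254), parcel (414,272). I'll refine the ring position next.

```bash
cat > h.py <<'E'
import numpy as np,cv2
from bench import r
from scipy.spatial.transform import Rotation as R
def und(c,p):
    k=np.array([c["k1"],0,0,0,0.]);
    return cv2.undistortPoints(np.array([[p]],float),np.array(c["camera_matrix"]),k)[0,0]
def ray(c,p):
    x,y=und(c,p);E=np.array(c["extrinsics"]);d=E[:3,:3]@[x,-y,-1];return E[:3,3],d
def atz(c,p,z):
    o,d=ray(c,p);return o+d*(z-o[2])/d[2]
def proj(c,P):
    E=np.array(c["extrinsics"]);q=E[:3,:3].T@(np.array(P)-E[:3,3]);x,y=q[0]/-q[2],-q[1]/-q[2]
    f=1+c["k1"]*(x*x+y*y);K=np.array(c["camera_matrix"]);return K[0,0]*x*f+K[0,2],K[1,1]*y*f+K[1,2]
def snap(name,fn,crop=None,s=1):
    c=r.camera(name);im=c["pixels"]
    if crop: x,y,w,h=crop;im=im[y:y+h,x:x+w]
    cv2.imwrite("pics/"+fn,cv2.resize(im,None,fx=s,fy=s,interpolation=cv2.INTER_CUBIC));return c
def st():
    s=r.read_state();print("t",round(s["time"],2),"p",np.round(s["ee_pos"],4),"eul",np.round(R.from_quat(s["eef_rot"]).as_euler("ZYX",degrees=True),2),"F",np.round(s["ft_force"],1),"M",np.round(s["torque"],3),"w",round(float(s["width"]),4),"q",np.round(s["joint_positions"],3));return s
E
python3 - <<'E'
from h import *
c=snap("top","topc.png",(230,170,160,120),5)
d=snap("side","sidec.png",(250,200,100,75),8)
p=atz(c,(291,232),.198);print(p,proj(d,p)); print(atz(d,(288,230),.198))
for n,q in dict(tape=(203,193),stamp=(187,254),parc=(414,272)).items(): print(n,atz(c,q,.05))
for q in [(249,171),(379,211),(347,313),(217,269)]: print(atz(c,q,.04))
for q in [(292,177),(331,188),(300,297),(256,283)]: print(atz(c,q,.15))
st()
E
```

```text
[0.56559007 0.1313194  0.198     ] (np.float64(288.7568951476748), np.float64(231.82676635477156))
[0.57063106 0.12768522 0.198     ]
tape [0.67064098 0.3382092  0.05      ]
stamp [0.5379271  0.36884021 0.05      ]
parc [ 0.50069771 -0.1127469   0.05      ]
[0.72113221 0.24040249 0.04      ]
[ 0.63164326 -0.04173443  0.04      ]
[0.41501694 0.02709785 0.04      ]
[0.50663614 0.30515644 0.04      ]
[0.67974133 0.13525011 0.15      ]
[0.65756421 0.05945265 0.15      ]
[0.44814083 0.1176575  0.15      ]
[0.47416824 0.20180145 0.15      ]
t 0.25 p [ 0.1466 -0.6074  0.2222] eul [  13.57    0.   -179.97] F [-0.  -0.1  0.4] M [-0.042  0.011 -0.047] w 0.0873 q [ 1.311  0.333 -0.065  1.46   0.022  1.35  -0.088]
```

View pics/topc.png

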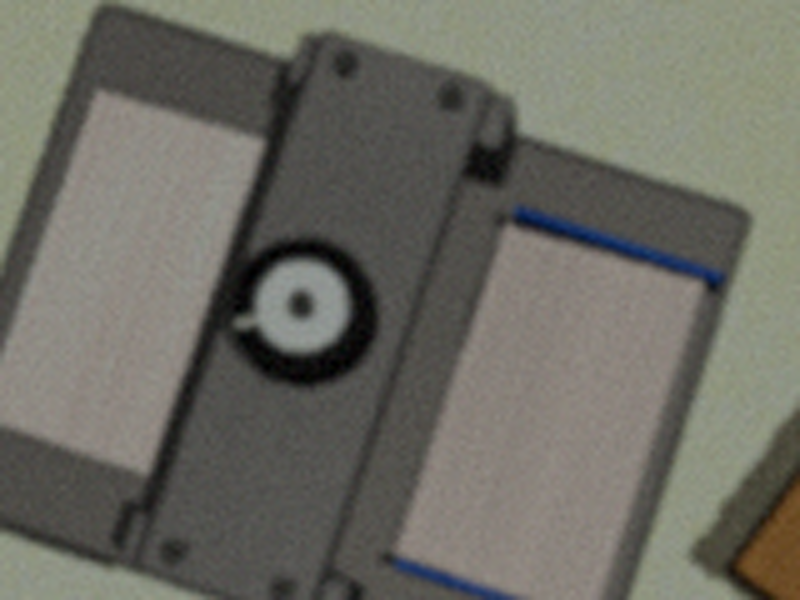

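View pics/sidec.png

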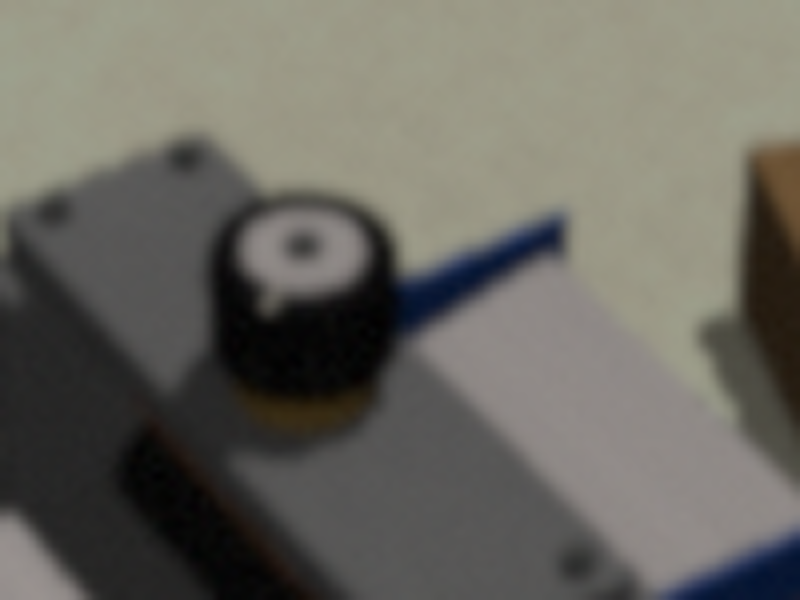

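Ring axis is at about (0.568, 0.131). The measured mark direction is about 107° in world yaw. I'll transfer now, turning counter-clockwise so there is plenty of clockwise wrist travel left.

>>> step_arm(
  increments=[
    [[0.033,-0.035,-0.01],[0,0,-0.14]],
    [[0.066,-0.07,-0.02],[0,0,-0.28]],
    [[0.1,-0.105,-0.03],[0,0,-0.42]],
    [[0.133,-0.14,-0.04],[0,0,-0.56]],
    [[0.166,-0.176,-0.05],[0,0,-0.7]],
  ],
  hand=-1,
)

```text
time: 0.75
ee_pos: [0.2673, -0.3956, 0.2726]
eef_rot: [0.891, 0.454, -0.0, -0.0]
ft_force: [1.7, -0.4, 0.3]
width: 0.0866
```

```bash
cat >> h.py <<'E'
def plan(P,yaw,maxrot=40):
    s=st();Rm=R.from_quat(s["eef_rot"]);sh=Rm.inv().apply(np.array(P)-s["ee_pos"])
    T=R.from_euler("ZYX",[yaw,0,180],degrees=True);rv=(Rm.inv()*T).as_rotvec()
    print("shift",np.round(sh,4),"rotvec",np.round(rv,3))
E
python3 -c "
from h import *
plan((.568,.131,.27),130)"
```

```text
t 0.75 p [ 0.2673 -0.3956  0.2726] eul [  54.      0.   -179.98] F [ 1.7 -0.4  0.3] M [-0.064 -0.166  0.04 ] w 0.0866 q [ 1.163e+00 -4.000e-03 -2.800e-01  1.743e+00 -1.000e-03  1.402e+00
  2.550e-01]
shift [ 0.6027 -0.0662  0.0027] rotvec [-0.    -0.    -1.326]
```

>>> step_arm(
  increments=[
    [[0.05,-0.005,0],[0,0,-0.14]],
    [[0.1,-0.01,0],[0,0,-0.28]],
    [[0.15,-0.015,0],[0,0,-0.42]],
    [[0.2,-0.02,0],[0,0,-0.56]],
    [[0.25,-0.025,0],[0,0,-0.7]],
  ],
)

```text
time: 1.25
ee_pos: [0.393, -0.1794, 0.2729]
eef_rot: [0.679, 0.734, -0.0, 0.0]
ft_force: [1.1, -0.9, 0.1]
width: 0.0873
```

```bash
python3 -c "
from h import *
plan((.568,.131,.27),134)"
```

```text
t 1.25 p [ 0.393  -0.1794  0.2729] eul [9.4430e+01 4.0000e-02 1.7999e+02] F [ 1.1 -0.9  0.1] M [-0.083 -0.176  0.021] w 0.0873 q [ 0.913 -0.106 -0.54   1.828 -0.055  1.405  0.462]
shift [0.296  0.1984 0.0027] rotvec [-0.     0.001 -0.691]
```

>>> step_arm(
  increments=[
    [[0.04,0.027,0],[0,0,-0.14]],
    [[0.08,0.054,0],[0,0,-0.28]],
    [[0.12,0.08,0],[0,0,-0.42]],
    [[0.16,0.107,0],[0,0,-0.56]],
    [[0.2,0.134,0],[0,0,-0.7]],
  ],
)

```text
time: 1.75
ee_pos: [0.5118, 0.032, 0.2731]
eef_rot: [0.384, 0.923, -0.0, 0.001]
ft_force: [0.5, -0.3, -0.5]
width: 0.0871
```

```bash
python3 -c "
from h import *
plan((.568,.131,.27),174)"
```

```text
t 1.75 p [0.5118 0.032  0.2731] eul [ 1.3483e+02  9.0000e-02 -1.8000e+02] F [ 0.5 -0.3 -0.5] M [-0.008 -0.212 -0.022] w 0.0871 q [ 0.611  0.128 -0.822  1.64   0.096  1.414  0.561]
shift [0.0306 0.1097 0.003 ] rotvec [-0.001  0.001 -0.684]
```

>>> step_arm(
  increments=[
    [[0.008,0.028,0],[0,0,-0.14]],
    [[0.016,0.056,0],[0,0,-0.28]],
    [[0.024,0.084,0],[0,0,-0.42]],
    [[0.031,0.11,0],[0,0,-0.56]],
    [[0.031,0.11,0],[0,0,-0.7]],
  ],
)

```text
time: 2.25
ee_pos: [0.5682, 0.1352, 0.2726]
eef_rot: [0.039, 0.999, 0.001, 0.0]
ft_force: [-0.0, -0.7, 0.1]
width: 0.0868
```

```bash
python3 -c "
from h import *
c=snap('wrist','w1.png')
plan((.568,.131,.27),214)
print(proj(c,(.568,.131,.198)))"
```

```text
t 2.3 p [0.568  0.1335 0.2725] eul [175.92   0.   179.99] F [0.3 0.  0.3] M [ 0.074 -0.122  0.023] w 0.0868 q [ 0.435  0.355 -0.949  1.46   0.288  1.473  0.987]
shift [-0.0002 -0.0024  0.0025] rotvec [ 0.     0.    -0.665]
(np.float64(315.47246507703073), np.float64(250.64817078411087))
```

View pics/w1.png

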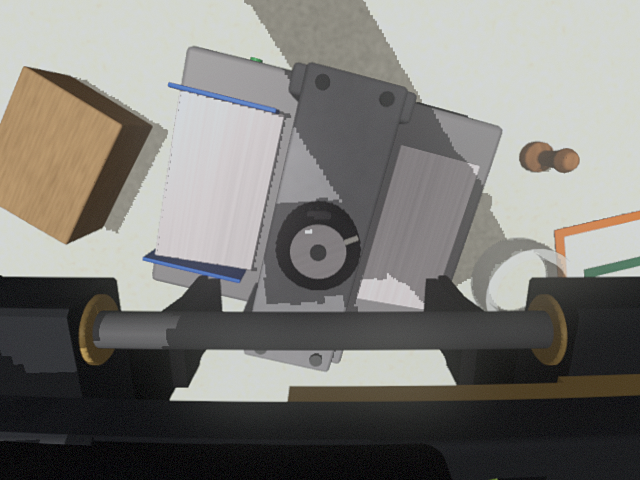

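The wrist view shows the ring hub at (318,252) and the mark's outer end at about (357,238). That is within 3 px of the prediction. Next I'll refine the centre and the mark yaw.

```bash
python3 -c "
from h import *
c=r.camera('wrist')
h=atz(c,(318,252),.198);m=atz(c,(357,238),.198);print(h,m,np.degrees(np.arctan2(*(m-h)[1::-1])),np.linalg.norm(m-h))
c=r.camera('top');h=atz(c,(290.6,230.8),.198);m=atz(c,(278.6,234.4),.198);print(h,m,np.degrees(np.arctan2(*(m-h)[1::-1])))
"
```

```text
[0.5687582  0.13066189 0.198     ] [0.56171433 0.15457651 0.198     ] 106.41195782354325 0.024930409086979015
[0.56779127 0.13207309 0.198     ] [0.56121166 0.15390743 0.198     ] 106.76977145055653
```

>>> step_arm(
  increments=[
    [[0,0,0],[0,0,-0.14]],
    [[0,0,0],[0,0,-0.28]],
    [[0,0,0],[0,0,-0.42]],
    [[0,0,0],[0,0,-0.56]],
    [[0,0,0],[0,0,-0.7]],
  ],
)

```text
time: 2.9
ee_pos: [0.5679, 0.1304, 0.2728]
eef_rot: [-0.299, 0.954, -0.001, 0.0]
ft_force: [0.7, -0.6, 1.0]
width: 0.0869
```

```bash
python3 -c "
from h import *
plan((.568,.131,.27),254)"
```

```text
t 2.9 p [0.5679 0.1304 0.2728] eul [-1.4515e+02 -3.0000e-02 -1.7989e+02] F [ 0.7 -0.6  1. ] M [ 0.11  -0.085  0.025] w 0.0869 q [ 0.515  0.395 -1.069  1.458  0.348  1.49   1.631]
shift [-0.0005  0.0004  0.0028] rotvec [-0.002 -0.001 -0.683]
```

>>> step_arm(
  increments=[
    [[-0.0005,0,0],[0,0,-0.13]],
    [[-0.0005,0,0],[0,0,-0.26]],
    [[-0.0005,0,0],[0,0,-0.4]],
    [[-0.0005,0,0],[0,0,-0.52]],
    [[-0.0005,0,0],[0,0,-0.63]],
  ],
)

```text
time: 3.4
ee_pos: [0.5682, 0.1295, 0.2729]
eef_rot: [-0.58, 0.815, -0.002, -0.001]
ft_force: [0.7, -0.1, 0.4]
width: 0.087
```

```bash
python3 -c "
from h import *
c=snap('wrist','w2.png')
plan((.5683,.1311,.161),250)
h=proj(c,(.5683,.1311,.198));print(h)"
```

```text
t 3.45 p [0.5683 0.1295 0.2728] eul [-1.0876e+02 -1.5000e-01 -1.7990e+02] F [-0.5  0.4 -0.2] M [ 0.072 -0.001  0.036] w 0.0869 q [ 0.582  0.45  -1.19   1.455  0.42   1.515  2.218]
shift [-0.0018  0.0007  0.1118] rotvec [-0.002 -0.003  0.022]
(np.float64(323.7888630257838), np.float64(252.977653053909))
```

View pics/w2.png

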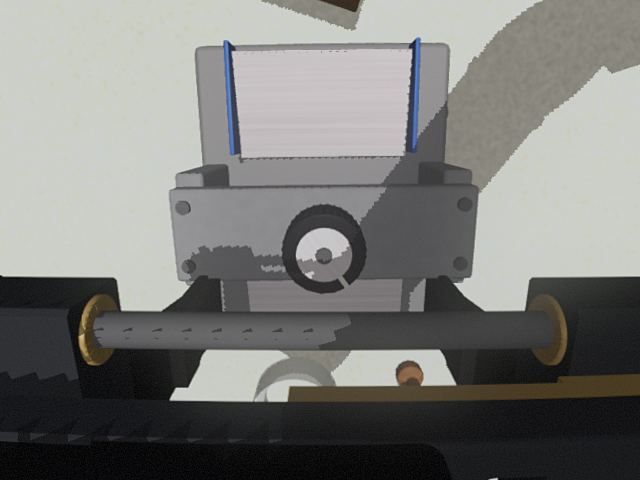

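Hub is at (324,255) against a prediction of (324,253), so it's centred. Descending now.

>>> step_arm(
  increments=[
    [[-0.002,0.001,0.025],[-0.002,-0.003,0]],
    [[-0.002,0.001,0.05],[-0.002,-0.003,0]],
    [[-0.002,0.001,0.075],[-0.002,-0.003,0]],
    [[-0.002,0.001,0.1],[-0.002,-0.003,0]],
    [[-0.002,0.001,0.112],[-0.002,-0.003,0]],
  ],
)

```text
time: 3.95
ee_pos: [0.5673, 0.13, 0.1588]
eef_rot: [-0.58, 0.815, 0.0, -0.001]
ft_force: [0.5, 0.0, 0.0]
width: 0.087
```

```bash
python3 -c "
from h import *
plan((.5683,.1311,.161),251)"
```

```text
t 3.95 p [0.5673 0.13   0.1588] eul [-1.0912e+02 -1.0000e-01  1.7990e+02] F [0.5 0.  0. ] M [ 0.184 -0.055  0.026] w 0.087 q [ 0.56   0.53  -1.135  1.617  0.493  1.318  2.156]
shift [-0.0014 -0.0006 -0.0022] rotvec [ 0.002 -0.002 -0.002]
```

>>> step_arm(
  increments=[
    [[-0.0015,-0.0005,-0.002],[0,0,0]],
    [[-0.0015,-0.0005,-0.002],[0,0,0]],
  ],
)

```text
time: 4.15
ee_pos: [0.5687, 0.1311, 0.1618]
eef_rot: [-0.579, 0.815, -0.0, -0.001]
ft_force: [0.1, 0.1, 0.1]
width: 0.0871
```

>>> step_arm(
  increments=[
    [[0,0,0],[0,0,0]],
    [[0,0,0],[0,0,0]],
    [[0,0,0],[0,0,0]],
    [[0,0,0],[0,0,0]],
    [[0,0,0],[0,0,0]],
  ],
  hand=1,
  grip_force=15,
)

```text
time: 4.65
ee_pos: [0.5687, 0.1312, 0.1619]
eef_rot: [-0.579, 0.815, -0.0, -0.001]
ft_force: [-0.2, 0.4, -1.3]
width: 0.0547
```

```bash
python3 -c "
from h import *
plan((.5683,.1311,.161),251)"
```

```text
t 4.65 p [0.5687 0.1312 0.1619] eul [-1.0926e+02 -8.0000e-02  1.7995e+02] F [-0.2  0.4 -1.3] M [ 0.152 -0.016  0.02 ] w 0.0547 q [ 0.556  0.53  -1.135  1.609  0.492  1.323  2.154]
shift [0.0002 0.0004 0.0009] rotvec [ 0.001 -0.001 -0.005]
```

>>> step_arm(
  increments=[
    [[0,0,0],[0,0,0]],
    [[0,0,0],[0,0,0]],
    [[0,0,0],[0,0,0]],
  ],
  grip_force=35,
)

```text
time: 4.95
ee_pos: [0.5684, 0.1313, 0.1619]
eef_rot: [-0.579, 0.815, 0.0, -0.001]
ft_force: [-3.3, 0.4, 2.0]
width: 0.0513
```

```bash
cat >> h.py <<'E'
X0,Y0=.5687,.1312
def dz(cam=False):
    s=st();y=R.from_quat(s["eef_rot"]).as_euler("ZYX",degrees=True)[0]
    m=np.array(s["torque"]);f=np.array(s["ft_force"])
    print("turned cw from grasp:",round((-109.2-y)%360,2),"clicks",round(((-109.2-y)%360)/20,2),"Mz",round(m[2],3))
E
python3 -c "
from h import *
dz()
for i in range(3):
  r.camera('wrist'); print(np.round(r.read_state()['torque'],3))
snap('wrist','w3.png')"
```

```text
t 4.95 p [0.5684 0.1313 0.1619] eul [-1.0925e+02 -1.0000e-01  1.7992e+02] F [-3.3  0.4  2. ] M [0.14  0.633 0.024] w 0.0513 q [ 0.556  0.53  -1.135  1.61   0.492  1.324  2.153]
turned cw from grasp: 0.05 clicks 0.0 Mz 0.024
[ 0.219  0.722 -0.019]
[0.146 0.739 0.019]
[ 0.172  0.827 -0.007]
```

View pics/w3.png

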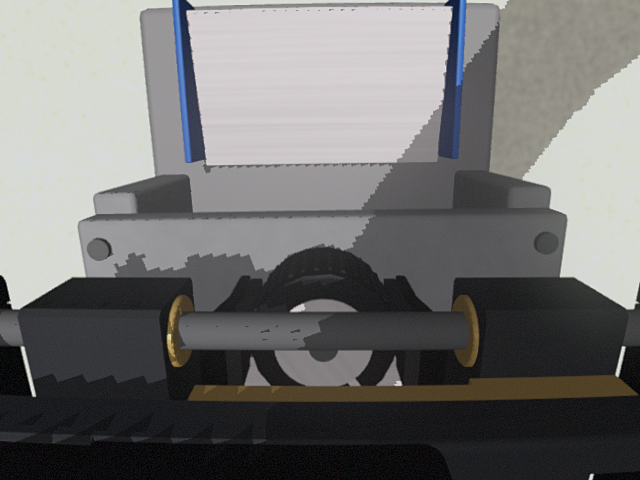

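Ring is held (width 51 mm) and Mz noise is about 0.02 N m. I'll learn the free-click feel first; at least 4 clicks are open.

>>> step_arm(
  increments=[
    [[0,0,0],[0,0,0.087]],
    [[0,0,0],[0,0,0.087]],
  ],
)

```text
time: 5.35
ee_pos: [0.5683, 0.1313, 0.1619]
eef_rot: [-0.542, 0.84, 0.0, -0.001]
ft_force: [-2.4, 0.5, 2.1]
width: 0.0512
```

```bash
python3 -c "
from h import *
dz()"
```

```text
t 5.35 p [0.5683 0.1313 0.1619] eul [-1.1433e+02 -1.1000e-01  1.7993e+02] F [-2.4  0.5  2.1] M [ 0.225  0.69  -0.06 ] w 0.0512 q [ 0.546  0.52  -1.118  1.61   0.48   1.319  2.073]
turned cw from grasp: 5.13 clicks 0.26 Mz -0.06
```

>>> step_arm(
  increments=[
    [[0,0,0],[0,0,0.087]],
    [[0,0,0],[0,0,0.087]],
  ],
)

```text
time: 5.55
ee_pos: [0.5683, 0.1313, 0.1618]
eef_rot: [-0.505, 0.863, -0.0, -0.001]
ft_force: [-3.3, 0.6, 1.4]
width: 0.0513
```

```bash
python3 -c "
from h import *
dz()"
```

```text
t 5.55 p [0.5683 0.1313 0.1618] eul [-1.1929e+02 -1.3000e-01  1.7994e+02] F [-3.3  0.6  1.4] M [ 0.267  0.68  -0.193] w 0.0513 q [ 0.536  0.511 -1.101  1.611  0.468  1.314  1.994]
turned cw from grasp: 10.09 clicks 0.5 Mz -0.193
```

>>> step_arm(
  increments=[
    [[0,0,0],[0,0,0.087]],
    [[0,0,0],[0,0,0.087]],
  ],
)

```text
time: 5.75
ee_pos: [0.5681, 0.1315, 0.1618]
eef_rot: [-0.468, 0.884, -0.0, -0.001]
ft_force: [-3.0, -0.0, 1.3]
width: 0.0512
```

```bash
python3 -c "
from h import *
dz()"
```

```text
t 5.75 p [0.5681 0.1315 0.1618] eul [-1.2415e+02 -1.4000e-01  1.7995e+02] F [-3.  -0.   1.3] M [ 0.296  0.618 -0.056] w 0.0512 q [ 0.526  0.502 -1.084  1.611  0.457  1.31   1.917]
turned cw from grasp: 14.95 clicks 0.75 Mz -0.056
```

>>> step_arm(
  increments=[
    [[0,0,0],[0,0,0.087]],
    [[0,0,0],[0,0,0.087]],
  ],
)

```text
time: 5.95
ee_pos: [0.5681, 0.1315, 0.1619]
eef_rot: [-0.431, 0.903, -0.0, -0.001]
ft_force: [-3.8, 0.5, 2.0]
width: 0.0514
```

```bash
python3 -c "
from h import *
dz()"
```

```text
t 5.95 p [0.5681 0.1315 0.1619] eul [-1.2899e+02 -1.5000e-01  1.7997e+02] F [-3.8  0.5  2. ] M [ 0.238  0.725 -0.032] w 0.0514 q [ 0.516  0.494 -1.068  1.612  0.446  1.306  1.84 ]
turned cw from grasp: 19.79 clicks 0.99 Mz -0.032
```

>>> step_arm(
  increments=[
    [[0,0,0],[0,0,0.087]],
    [[0,0,0],[0,0,0.087]],
  ],
)

```text
time: 6.15
ee_pos: [0.5681, 0.1315, 0.1619]
eef_rot: [-0.392, 0.92, -0.0, -0.001]
ft_force: [-3.8, 0.7, 3.0]
width: 0.0514
```

```bash
python3 -c "
from h import *
dz()"
```

```text
t 6.15 p [0.5681 0.1315 0.1619] eul [-1.3380e+02 -1.6000e-01  1.7998e+02] F [-3.8  0.7  3. ] M [ 0.28   0.771 -0.05 ] w 0.0514 q [ 0.506  0.486 -1.051  1.612  0.435  1.302  1.763]
turned cw from grasp: 24.6 clicks 1.23 Mz -0.05
```

>>> step_arm(
  increments=[
    [[0,0,0],[0,0,0.087]],
    [[0,0,0],[0,0,0.087]],
  ],
)

```text
time: 6.35
ee_pos: [0.568, 0.1315, 0.1618]
eef_rot: [-0.353, 0.935, -0.0, -0.001]
ft_force: [-4.3, 0.3, 2.2]
width: 0.0516
```

```bash
python3 -c "
from h import *
dz()"
```

```text
t 6.35 p [0.568  0.1315 0.1618] eul [-1.3860e+02 -1.7000e-01  1.7999e+02] F [-4.3  0.3  2.2] M [ 0.241  0.847 -0.179] w 0.0516 q [ 0.496  0.479 -1.035  1.613  0.425  1.298  1.686]
turned cw from grasp: 29.4 clicks 1.47 Mz -0.179
```

>>> step_arm(
  increments=[
    [[0,0,0],[0,0,0.087]],
    [[0,0,0],[0,0,0.087]],
  ],
)

```text
time: 6.55
ee_pos: [0.5679, 0.1317, 0.1619]
eef_rot: [-0.314, 0.949, -0.001, -0.001]
ft_force: [-4.4, 1.1, 1.3]
width: 0.0512
```

```bash
python3 -c "
from h import *
dz()"
```

```text
t 6.55 p [0.5679 0.1317 0.1619] eul [-1.4336e+02 -1.7000e-01 -1.7999e+02] F [-4.4  1.1  1.3] M [0.314 0.714 0.051] w 0.0512 q [ 0.486  0.471 -1.019  1.613  0.414  1.295  1.609]
turned cw from grasp: 34.16 clicks 1.71 Mz 0.051
```

>>> step_arm(
  increments=[
    [[0,0,0],[0,0,0.087]],
    [[0,0,0],[0,0,0.087]],
  ],
)

```text
time: 6.75
ee_pos: [0.5679, 0.1317, 0.1619]
eef_rot: [-0.274, 0.962, -0.001, -0.001]
ft_force: [-3.7, 0.1, 2.6]
width: 0.0512
```

```bash
python3 -c "
from h import *
dz()
snap('top','t2.png',(230,170,160,120),5)
dz()"
```

```text
t 6.75 p [0.5679 0.1317 0.1619] eul [-148.14   -0.18 -179.97] F [-3.7  0.1  2.6] M [ 0.309  0.78  -0.026] w 0.0512 q [ 0.476  0.464 -1.003  1.614  0.405  1.291  1.532]
turned cw from grasp: 38.94 clicks 1.95 Mz -0.026
t 6.8 p [0.5679 0.1317 0.1618] eul [-148.04   -0.18 -179.97] F [-4.1 -0.2  2. ] M [0.325 0.776 0.005] w 0.0514 q [ 0.476  0.465 -1.003  1.614  0.405  1.291  1.534]
turned cw from grasp: 38.84 clicks 1.94 Mz 0.005
```

The signature is clear and repeats every click. Mz builds to about -0.18 just before a free click passes at +10°, then drops to about 0 or +0.05. Negative means resisting. Next I'll sample at +7° of each click, and clicks 2–4 are still certainly free.

>>> step_arm(
  increments=[
    [[0,0,0],[0,0,0.075]],
    [[0,0,0],[0,0,0.145]],
    [[0,0,0],[0,0,0.145]],
  ],
)

```text
time: 7.1
ee_pos: [0.5678, 0.1319, 0.1618]
eef_rot: [-0.207, 0.978, -0.001, -0.001]
ft_force: [-4.0, 1.2, 2.5]
width: 0.0515
```

```bash
python3 -c "
from h import *
dz()"
```

```text
t 7.1 p [0.5678 0.1319 0.1618] eul [-156.16   -0.18 -179.95] F [-4.   1.2  2.5] M [ 0.372  0.793 -0.043] w 0.0515 q [ 0.458  0.453 -0.976  1.614  0.388  1.286  1.403]
turned cw from grasp: 46.96 clicks 2.35 Mz -0.043
```

>>> step_arm(
  increments=[
    [[0,0,0],[0,0,0.12]],
    [[0,0,0],[0,0,0.23]],
    [[0,0,0],[0,0,0.23]],
  ],
)

```text
time: 7.4
ee_pos: [0.5677, 0.1321, 0.1618]
eef_rot: [-0.094, 0.996, -0.001, -0.001]
ft_force: [-3.4, 1.0, 2.2]
width: 0.0514
```

```bash
python3 -c "
from h import *
dz()"
```

```text
t 7.4 p [0.5677 0.1321 0.1618] eul [-1.6916e+02 -1.6000e-01 -1.7991e+02] F [-3.4  1.   2.2] M [ 0.489  0.72  -0.007] w 0.0514 q [ 0.429  0.436 -0.934  1.616  0.364  1.278  1.193]
turned cw from grasp: 59.96 clicks 3.0 Mz -0.007
```

>>> step_arm(
  increments=[
    [[0,0,0],[0,0,0.065]],
    [[0,0,0],[0,0,0.125]],
    [[0,0,0],[0,0,0.125]],
  ],
)

```text
time: 7.7
ee_pos: [0.5677, 0.1322, 0.1618]
eef_rot: [-0.035, 0.999, -0.001, -0.001]
ft_force: [-3.0, 1.8, 2.3]
width: 0.051
```

```bash
python3 -c "
from h import *
dz()"
```

```text
t 7.7 p [0.5677 0.1322 0.1618] eul [-1.7604e+02 -1.5000e-01 -1.7990e+02] F [-3.   1.8  2.3] M [ 0.478  0.728 -0.113] w 0.051 q [ 0.414  0.428 -0.912  1.616  0.351  1.274  1.081]
turned cw from grasp: 66.84 clicks 3.34 Mz -0.113
```

>>> step_arm(
  increments=[
    [[-0.0005,-0.0007,0],[0,0,0.12]],
    [[-0.0005,-0.0007,0],[0,0,0.232]],
    [[-0.0005,-0.0007,0],[0,0,0.232]],
  ],
)

```text
time: 8.0
ee_pos: [0.5678, 0.1325, 0.1618]
eef_rot: [0.08, 0.997, -0.001, -0.002]
ft_force: [-6.0, 4.1, 2.7]
width: 0.0513
```

```bash
python3 -c "
from h import *
dz()"
```

```text
t 8.0 p [0.5678 0.1325 0.1618] eul [ 1.7086e+02 -1.7000e-01 -1.7990e+02] F [-6.   4.1  2.7] M [ 0.814  1.15  -0.052] w 0.0513 q [ 0.386  0.415 -0.87   1.617  0.328  1.268  0.868]
turned cw from grasp: 79.94 clicks 4.0 Mz -0.052
```

>>> step_arm(
  increments=[
    [[0,0,0],[0,0,0.06]],
    [[0,0,0],[0,0,0.122]],
    [[0,0,0],[0,0,0.122]],
  ],
)

```text
time: 8.3
ee_pos: [0.5678, 0.1326, 0.1618]
eef_rot: [0.138, 0.99, -0.001, -0.001]
ft_force: [-4.7, 1.0, 2.2]
width: 0.0514
```

```bash
python3 -c "
from h import *
dz()"
```

```text
t 8.3 p [0.5678 0.1326 0.1618] eul [ 1.6413e+02 -1.5000e-01 -1.7989e+02] F [-4.7  1.   2.2] M [ 0.489  0.734 -0.071] w 0.0514 q [ 0.371  0.408 -0.849  1.618  0.317  1.264  0.758]
turned cw from grasp: 86.67 clicks 4.33 Mz -0.071
```

>>> step_arm(
  increments=[
    [[0,0,0],[0,0,0.045]],
    [[0,0,0],[0,0,0.045]],
  ],
)

```text
time: 8.5
ee_pos: [0.5678, 0.1326, 0.1618]
eef_rot: [0.158, 0.987, -0.001, -0.001]
ft_force: [-3.1, 1.6, 2.3]
width: 0.0515
```

```bash
python3 -c "
from h import *
dz()"
```

```text
t 8.5 p [0.5678 0.1326 0.1618] eul [ 1.6179e+02 -1.4000e-01 -1.7988e+02] F [-3.1  1.6  2.3] M [ 0.417  0.682 -0.108] w 0.0515 q [ 0.365  0.406 -0.842  1.618  0.314  1.263  0.72 ]
turned cw from grasp: 89.01 clicks 4.45 Mz -0.108
```

Still the free signature (-0.11 at +9°), so I'll go on to click 5 and sample at +7° again.

>>> step_arm(
  increments=[
    [[0,0,0],[0,0,0.1]],
    [[0,0,0],[0,0,0.195]],
    [[0,0,0],[0,0,0.195]],
  ],
)

```text
time: 8.8
ee_pos: [0.5679, 0.1328, 0.1618]
eef_rot: [0.252, 0.968, -0.001, -0.001]
ft_force: [-3.2, 1.6, 0.8]
width: 0.0514
```

```bash
python3 -c "
from h import *
dz()"
```

```text
t 8.8 p [0.5679 0.1328 0.1618] eul [ 1.5079e+02 -1.1000e-01 -1.7987e+02] F [-3.2  1.6  0.8] M [0.522 0.481 0.156] w 0.0514 q [ 0.341  0.395 -0.809  1.619  0.297  1.259  0.539]
turned cw from grasp: 100.01 clicks 5.0 Mz 0.156
```

>>> step_arm(
  increments=[
    [[0,0,0],[0,0,0.06]],
    [[0,0,0],[0,0,0.122]],
    [[0,0,0],[0,0,0.122]],
  ],
)

```text
time: 9.1
ee_pos: [0.5679, 0.1329, 0.1618]
eef_rot: [0.309, 0.951, -0.001, -0.001]
ft_force: [-3.3, 1.4, 1.3]
width: 0.0513
```

```bash
python3 -c "
from h import *
dz()"
```

```text
t 9.1 p [0.5679 0.1329 0.1618] eul [ 1.4406e+02 -8.0000e-02 -1.7986e+02] F [-3.3  1.4  1.3] M [0.493 0.431 0.413] w 0.0513 q [ 0.326  0.39  -0.788  1.62   0.287  1.256  0.428]
turned cw from grasp: 106.74 clicks 5.34 Mz 0.413
```

Mz jumped to +0.41, so positive is the resisting sign and the earlier dips were the ring snapping forward. I'm easing back at once to measure statically.

>>> step_arm(
  increments=[
    [[0,0,0],[0,0,-0.118]],
    [[0,0,0],[0,0,-0.118]],
  ],
)

```text
time: 9.3
ee_pos: [0.5679, 0.1328, 0.1618]
eef_rot: [0.248, 0.969, -0.001, -0.001]
ft_force: [-4.9, 2.0, 3.2]
width: 0.0508
```

```bash
cat >> h.py <<'E'
def static(n=4):
    L=[]
    for i in range(n):
        r.camera("side");L.append(r.read_state()["torque"][2])
    dz();print("static Mz",np.round(L,3),"mean",round(np.mean(L),3))
E
python3 -c "
from h import *
dz();static()"
```

```text
t 9.3 p [0.5679 0.1328 0.1618] eul [ 1.5122e+02 -1.1000e-01 -1.7985e+02] F [-4.9  2.   3.2] M [0.281 0.736 0.307] w 0.0508 q [ 0.342  0.396 -0.81   1.619  0.298  1.259  0.546]
turned cw from grasp: 99.58 clicks 4.98 Mz 0.307
t 9.5 p [0.5679 0.1328 0.1618] eul [ 1.5077e+02 -1.0000e-01 -1.7986e+02] F [-4.   0.4  4.1] M [0.235 0.821 0.213] w 0.0514 q [ 0.341  0.395 -0.809  1.619  0.297  1.259  0.538]
turned cw from grasp: 100.03 clicks 5.0 Mz 0.213
static Mz [0.22  0.258 0.238 0.213] mean 0.232
```

>>> step_arm(
  increments=[
    [[0,0,0],[0,0,-0.09]],
    [[0,0,0],[0,0,-0.09]],
  ],
)

```text
time: 9.7
ee_pos: [0.5678, 0.1328, 0.1618]
eef_rot: [0.208, 0.978, -0.001, -0.001]
ft_force: [-4.5, 1.5, 3.2]
width: 0.051
```

```bash
python3 -c "
from h import *
static(3);snap('side','s3.png',(250,170,100,100),6);snap('wrist','w4.png')"
```

```text
t 9.85 p [0.5678 0.1328 0.1618] eul [ 1.5580e+02 -1.1000e-01 -1.7986e+02] F [-4.6  1.3  3.2] M [0.224 0.867 0.192] w 0.0512 q [ 0.352  0.4   -0.824  1.618  0.305  1.261  0.621]
turned cw from grasp: 95.0 clicks 4.75 Mz 0.192
static Mz [0.219 0.271 0.192] mean 0.227
```

View pics/w4.png

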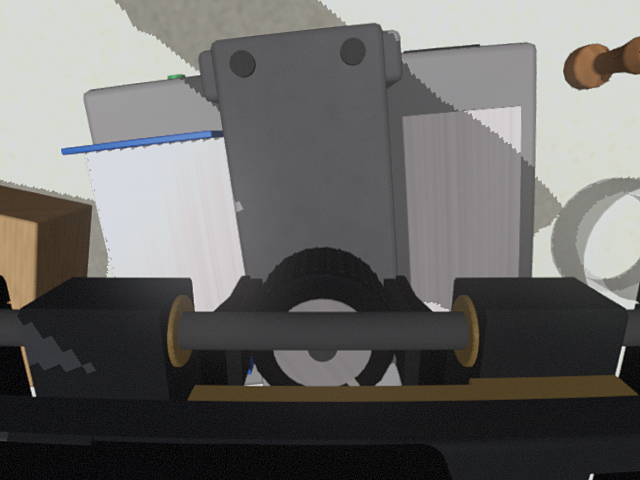

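View pics/s3.png

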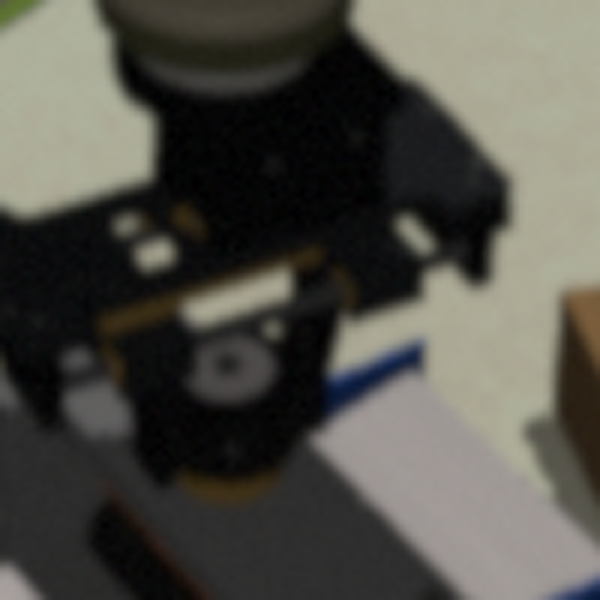

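The mark is visible in the side view at about (295.3,224.7), with the hub at (288.3,230.8). In the wrist view it is near (350,382). Now I'll compute its yaw.

```bash
python3 -c "
from h import *
f=lambda c,a,b:(lambda h,m:print(np.round(h,4),np.round(m-h,4),np.degrees(np.arctan2(*(m-h)[1::-1]))))(atz(c,a,.198),atz(c,b,.198))
c=r.camera('side');f(c,(288.3,230.8),(295.3,224.7))
f(c,(250+303/8,200+245/8),(250+272/8,200+300/8))
c=r.camera('wrist');f(c,(323,348),(352,384))
cv2.imwrite('pics/w5.png',cv2.resize(c['pixels'][270:400,230:420],None,fx=4,fy=4,interpolation=cv2.INTER_CUBIC))
"
```

```text
[0.5685 0.1293 0.198 ] [ 0.0008 -0.0254  0.    ] -88.11056800489814
[0.5695 0.1295 0.198 ] [-0.0076  0.0225  0.    ] 108.65718936571507
[0.5701 0.1322 0.198 ] [0.0172 0.0035 0.    ] 11.504669272115063
```

View pics/w5.png

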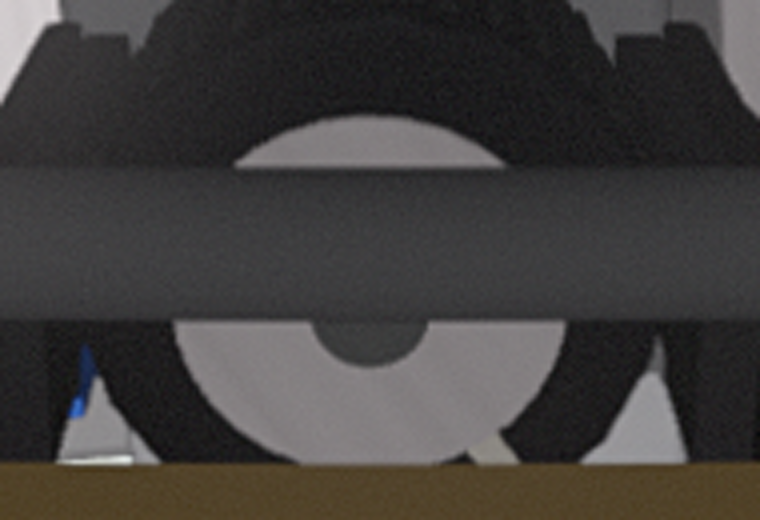

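The wrist view gives mark yaw ≈ 11.5°, so the ring has turned 95°, the same as the tool. There is no slip. I'll map statically while backing off.

>>> step_arm(
  increments=[
    [[0,0,0],[0,0,-0.087]],
    [[0,0,0],[0,0,-0.087]],
  ],
)

```text
time: 10.25
ee_pos: [0.5678, 0.1326, 0.1618]
eef_rot: [0.166, 0.986, -0.001, -0.001]
ft_force: [-5.2, -0.4, 2.6]
width: 0.0512
```

```bash
python3 -c "
from h import *
static(3)"
```

```text
t 10.4 p [0.5678 0.1327 0.1618] eul [ 1.6078e+02 -1.4000e-01 -1.7987e+02] F [-5.3 -0.3  4. ] M [ 0.217  0.952 -0.126] w 0.0513 q [ 0.363  0.405 -0.839  1.618  0.312  1.263  0.703]
turned cw from grasp: 90.02 clicks 4.5 Mz -0.126
static Mz [-0.136 -0.119 -0.126] mean -0.127
```

>>> step_arm(
  increments=[
    [[0,0,0],[0,0,-0.087]],
    [[0,0,0],[0,0,-0.087]],
  ],
)

```text
time: 10.6
ee_pos: [0.5678, 0.1326, 0.1618]
eef_rot: [0.123, 0.992, -0.001, -0.001]
ft_force: [-5.1, 0.0, 3.1]
width: 0.0514
```

```bash
python3 -c "
from h import *
static(3)"
```

```text
t 10.75 p [0.5678 0.1326 0.1618] eul [ 1.6570e+02 -1.6000e-01 -1.7988e+02] F [-4.6  0.6  3.3] M [0.266 0.94  0.029] w 0.0512 q [ 0.373  0.409 -0.854  1.617  0.32   1.265  0.784]
turned cw from grasp: 85.1 clicks 4.25 Mz 0.029
static Mz [ 0.006 -0.005  0.029] mean 0.01
```

>>> step_arm(
  increments=[
    [[0,0,0],[0,0,-0.087]],
    [[0,0,0],[0,0,-0.087]],
  ],
)

```text
time: 10.95
ee_pos: [0.5678, 0.1325, 0.1618]
eef_rot: [0.08, 0.997, -0.001, -0.002]
ft_force: [-5.6, 1.0, 4.3]
width: 0.051
```

```bash
python3 -c "
from h import *
static(3)"
```

```text
t 11.1 p [0.5678 0.1325 0.1618] eul [ 1.7062e+02 -1.7000e-01 -1.7989e+02] F [-4.2  1.3  3.7] M [0.209 0.971 0.033] w 0.0512 q [ 0.384  0.414 -0.869  1.617  0.328  1.268  0.864]
turned cw from grasp: 80.18 clicks 4.01 Mz 0.033
static Mz [0.083 0.009 0.033] mean 0.041
```

>>> step_arm(
  increments=[
    [[0,0,0],[0,0,-0.087]],
    [[0,0,0],[0,0,-0.087]],
  ],
)

```text
time: 11.3
ee_pos: [0.5677, 0.1325, 0.1618]
eef_rot: [0.037, 0.999, -0.001, -0.002]
ft_force: [-5.3, 0.8, 3.2]
width: 0.0512
```

```bash
python3 -c "
from h import *
static(3)"
```

```text
t 11.45 p [0.5677 0.1325 0.1618] eul [ 175.56   -0.19 -179.91] F [-5.7  0.4  4. ] M [0.121 0.966 0.141] w 0.0512 q [ 0.395  0.42  -0.884  1.616  0.336  1.27   0.945]
turned cw from grasp: 75.24 clicks 3.76 Mz 0.141
static Mz [0.132 0.143 0.141] mean 0.139
```

>>> step_arm(
  increments=[
    [[0,0,0],[0,0,-0.087]],
    [[0,0,0],[0,0,-0.087]],
  ],
)

```text
time: 11.65
ee_pos: [0.5677, 0.1323, 0.1618]
eef_rot: [-0.005, 1.0, -0.001, -0.002]
ft_force: [-5.4, 0.0, 3.8]
width: 0.0512
```

```bash
python3 -c "
from h import *
static(3)"
```

```text
t 11.8 p [0.5678 0.1323 0.1618] eul [-179.57   -0.21 -179.92] F [-4.7  0.1  4.5] M [ 0.203  0.932 -0.119] w 0.0515 q [ 0.406  0.425 -0.899  1.616  0.344  1.273  1.025]
turned cw from grasp: 70.37 clicks 3.52 Mz -0.119
static Mz [-0.097 -0.061 -0.119] mean -0.092
```

```bash
cat >> h.py <<'E'
def j7(n=4):
    a=[];b=[]
    for i in range(n):
        r.camera("side");s=r.read_state();a.append(s["joint_torque"][6]);b.append(s["torque"][2])
    dz();print("j7 torque",np.round(a,3),np.mean(a).round(3),"Mz",np.round(b,3),np.mean(b).round(3))
E
python3 -c "
from h import *
j7()"
```

```text
t 12.0 p [0.5678 0.1323 0.1618] eul [-179.56   -0.2  -179.92] F [-5.2 -0.6  3.8] M [ 0.219  0.973 -0.065] w 0.0511 q [ 0.406  0.425 -0.899  1.616  0.344  1.273  1.025]
turned cw from grasp: 70.36 clicks 3.52 Mz -0.065
j7 torque [0.095 0.09  0.089 0.089] 0.091 Mz [-0.064 -0.094 -0.084 -0.065] -0.077
```

>>> step_arm(
  increments=[
    [[0,0,0],[0,0,0.087]],
    [[0,0,0],[0,0,0.087]],
  ],
)

```text
time: 12.2
ee_pos: [0.5677, 0.1324, 0.1618]
eef_rot: [0.041, 0.999, -0.001, -0.002]
ft_force: [-4.2, 1.3, 1.9]
width: 0.0515
```

```bash
python3 -c "
from h import *
j7()"
```

```text
t 12.4 p [0.5677 0.1324 0.1618] eul [ 175.53   -0.19 -179.91] F [-5.8  0.9  2. ] M [0.446 0.852 0.005] w 0.051 q [ 0.395  0.42  -0.884  1.616  0.336  1.27   0.945]
turned cw from grasp: 75.27 clicks 3.76 Mz 0.005
j7 torque [-0.713 -0.265 -0.079 -0.031] -0.272 Mz [ 0.045 -0.     0.045  0.005] 0.024
```

>>> step_arm(
  increments=[
    [[0,0,0],[0,0,0.087]],
    [[0,0,0],[0,0,0.087]],
  ],
)

```text
time: 12.6
ee_pos: [0.5677, 0.1324, 0.1618]
eef_rot: [0.083, 0.997, -0.001, -0.002]
ft_force: [-4.3, 1.1, 3.0]
width: 0.0514
```

```bash
python3 -c "
from h import *
j7()"
```

```text
t 12.8 p [0.5677 0.1325 0.1618] eul [ 170.67   -0.19 -179.9 ] F [-4.1  2.2  2.5] M [0.468 0.811 0.042] w 0.0513 q [ 0.384  0.414 -0.868  1.617  0.327  1.268  0.865]
turned cw from grasp: 80.13 clicks 4.01 Mz 0.042
j7 torque [-0.638 -0.197 -0.034 -0.011] -0.22 Mz [ 0.012  0.046 -0.067  0.042] 0.008
```

>>> step_arm(
  increments=[
    [[0,0,0],[0,0,0.113]],
    [[0,0,0],[0,0,0.113]],
  ],
)

```text
time: 13.0
ee_pos: [0.5678, 0.1326, 0.1618]
eef_rot: [0.138, 0.99, -0.001, -0.002]
ft_force: [-4.5, 1.1, 1.4]
width: 0.051
```

```bash
python3 -c "
from h import *
j7()"
```

```text
t 13.2 p [0.5678 0.1325 0.1618] eul [ 1.6435e+02 -1.7000e-01 -1.7989e+02] F [-3.9  2.   2.5] M [ 0.572  0.682 -0.014] w 0.0515 q [ 0.37   0.408 -0.849  1.617  0.317  1.265  0.762]
turned cw from grasp: 86.45 clicks 4.32 Mz -0.014
j7 torque [-0.789 -0.218 -0.006  0.035] -0.245 Mz [-0.08  -0.065 -0.058 -0.014] -0.054
```

The j7 motor torque confirms positive Mz means resisting. It also suggests the stable click positions are not where I assumed. I'll take up light rubber contact again (about 95°) and let go, because the ring should then spring to the touching click, where I can read the mark.

>>> step_arm(
  increments=[
    [[0,0,0],[0,0,0.08]],
    [[0,0,0],[0,0,0.15]],
    [[0,0,0],[0,0,0.15]],
  ],
)

```text
time: 13.5
ee_pos: [0.5678, 0.1327, 0.1618]
eef_rot: [0.21, 0.978, -0.001, -0.001]
ft_force: [-4.2, 2.5, 1.8]
width: 0.051
```

```bash
python3 -c "
from h import *
j7(5)
snap('wrist','w6.png',(230,270,190,130),4)"
```

```text
t 13.75 p [0.5678 0.1327 0.1618] eul [ 1.5586e+02 -1.6000e-01 -1.7988e+02] F [-2.8  3.4  1.9] M [0.773 0.508 0.087] w 0.0515 q [ 0.352  0.4   -0.823  1.618  0.304  1.261  0.623]
turned cw from grasp: 94.94 clicks 4.75 Mz 0.087
j7 torque [-0.618 -0.23  -0.121 -0.085 -0.074] -0.226 Mz [0.044 0.072 0.175 0.093 0.087] 0.094
```

>>> step_arm(
  increments=[
    [[0,0,0],[0,0,0]],
    [[0,0,0],[0,0,0]],
    [[0,0,0],[0,0,0]],
    [[0,0,0],[0,0,0]],
  ],
  hand=0.1,
)

```text
time: 14.2
ee_pos: [0.5678, 0.1327, 0.1618]
eef_rot: [0.209, 0.978, -0.001, -0.002]
ft_force: [-3.5, 2.3, 0.9]
width: 0.0512
```

```bash
python3 -c "
from h import *
j7(1)
snap('wrist','w7.png',(230,270,190,130),4)
a=cv2.imread('pics/w6.png');b=cv2.imread('pics/w7.png');cv2.imwrite('pics/w67.png',cv2.resize(np.vstack([a[180:],b[180:]]),None,fx=.95,fy=.95))"
```

```text
t 14.25 p [0.5678 0.1327 0.1618] eul [ 1.5585e+02 -1.5000e-01 -1.7989e+02] F [-3.5  3.5  2.1] M [0.716 0.616 0.118] w 0.0513 q [ 0.352  0.4   -0.823  1.618  0.304  1.261  0.623]
turned cw from grasp: 94.95 clicks 4.75 Mz 0.118
j7 torque [-0.106] -0.106 Mz [0.118] 0.118
```

View pics/w67.png

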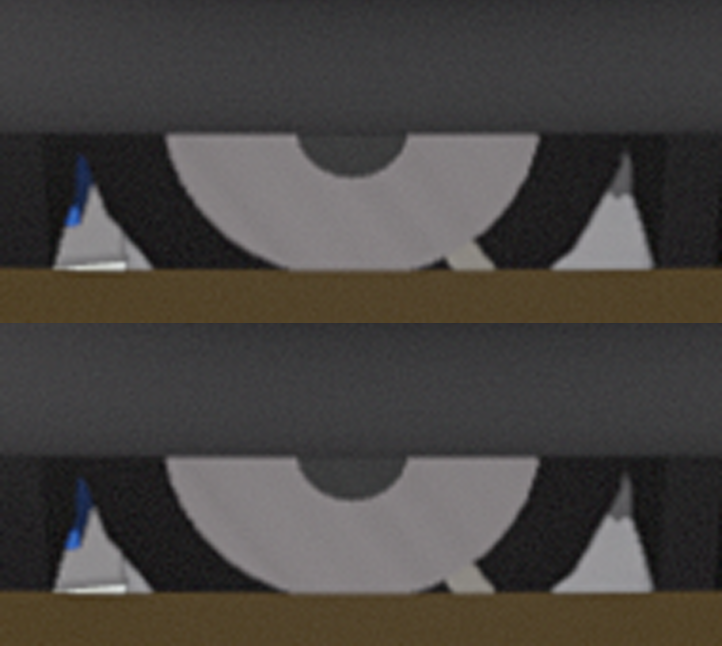

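The mark did not move because hand 0.1 corresponds to 39 mm, which still grips. Opening properly to about 65 mm.

>>> step_arm(
  increments=[
    [[0,0,0],[0,0,0]],
    [[0,0,0],[0,0,0]],
    [[0,0,0],[0,0,0]],
  ],
  hand=-0.5,
)

```text
time: 14.6
ee_pos: [0.5683, 0.1319, 0.1618]
eef_rot: [0.21, 0.978, -0.001, -0.001]
ft_force: [0.6, 0.7, -0.6]
width: 0.0634
```

```bash
python3 -c "
from h import *
j7(1)
snap('wrist','w8.png',(230,270,190,130),4)
a=cv2.imread('pics/w6.png');b=cv2.imread('pics/w8.png');cv2.imwrite('pics/w68.png',cv2.resize(np.vstack([a[180:],b[180:]]),None,fx=.95,fy=.95))"
```

```text
t 14.65 p [0.5682 0.1321 0.1618] eul [ 1.5580e+02 -1.2000e-01 -1.7987e+02] F [-1.5  0.1  0.4] M [ 0.007 -0.203  0.029] w 0.0639 q [ 0.352  0.4   -0.822  1.618  0.304  1.261  0.623]
turned cw from grasp: 95.0 clicks 4.75 Mz 0.029
j7 torque [-0.001] -0.001 Mz [0.029] 0.029
```

View pics/w68.png

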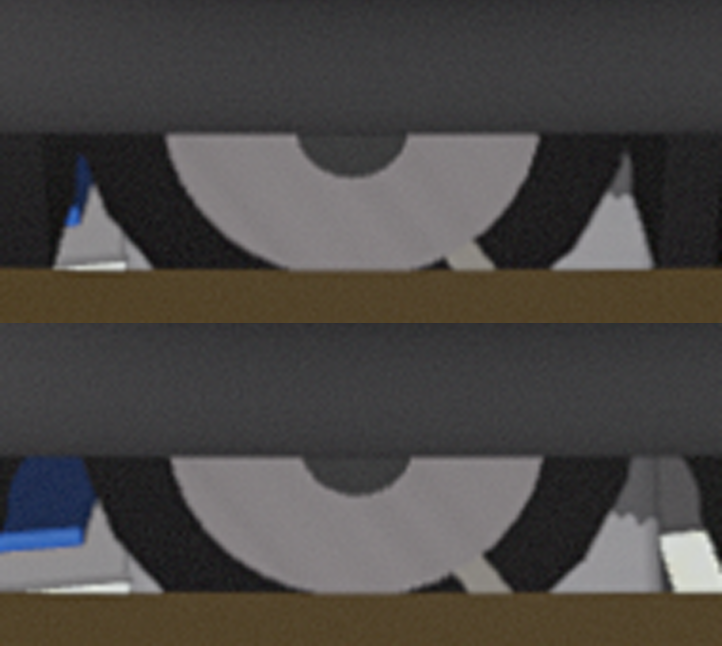

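The ring sprang back only about 4°, so there is a stable click near 91° of tool angle. I'll lift to read the mark precisely.

>>> step_arm(
  increments=[
    [[0,0,-0.03],[0,0,0]],
    [[0,0,-0.07],[0,0,0]],
    [[0,0,-0.11],[0,0,0]],
    [[0,0,-0.11],[0,0,0]],
  ],
  hand=-1,
)

```text
time: 15.1
ee_pos: [0.5704, 0.1334, 0.2773]
eef_rot: [0.21, 0.978, 0.001, 0.002]
ft_force: [1.1, 0.3, -0.2]
width: 0.0849
```

```bash
cat >> h.py <<'E'
def mark(fn):
    # polar search for bright spoke between hub radius and rim, on ring top plane, wrist camera
    c=r.camera("wrist");im=cv2.cvtColor(c["pixels"],cv2.COLOR_BGR2GRAY)
    cv2.imwrite("pics/"+fn,cv2.resize(c["pixels"][180:340,220:420],None,fx=4,fy=4,interpolation=cv2.INTER_CUBIC))
    # refine centre by max hub/rim contrast
    best=None
    A=np.radians(np.arange(0,360,10))
    def samp(x,y,rad,ang):
        uv=[proj(c,(x+rad*np.cos(a),y+rad*np.sin(a),.198)) for a in ang]
        uv=np.array(uv,np.float32);return cv2.remap(im,uv[:,0][None],uv[:,1][None],cv2.INTER_LINEAR)[0].astype(float)
    for x in np.arange(.563,.5745,.0005):
        for y in np.arange(.1255,.1375,.0005):
            v=np.median(samp(x,y,.0145,A))-np.percentile(samp(x,y,.0205,A),80)
            if best is None or v>best[0]: best=(v,x,y)
    x,y=best[1:];B=np.radians(np.arange(0,360,1))
    v=sum(samp(x,y,q,B) for q in (.0205,.0215,.0225,.0235))/4
    v=v-np.median(v);k=np.argmax(v);w=[(k+i)%360 for i in range(-8,9)]
    d=np.arange(-8,9);ww=np.clip(v[w]-.3*v[k],0,None);print("centre",best,"mark yaw",k+(ww*d).sum()/ww.sum(),"peak",v[k])
E
python3 -c "
from h import *
st();mark('m1.png')"
```

```text
t 15.1 p [0.5704 0.1334 0.2773] eul [155.8    0.25 179.86] F [ 1.1  0.3 -0.2] M [ 0.072 -0.146  0.013] w 0.0849 q [ 0.365  0.325 -0.848  1.453  0.245  1.467  0.667]
centre (np.float64(76.0), np.float64(0.5694999999999992), np.float64(0.135)) mark yaw 6.188205417607223 peak 83.25
```

View pics/m1.png

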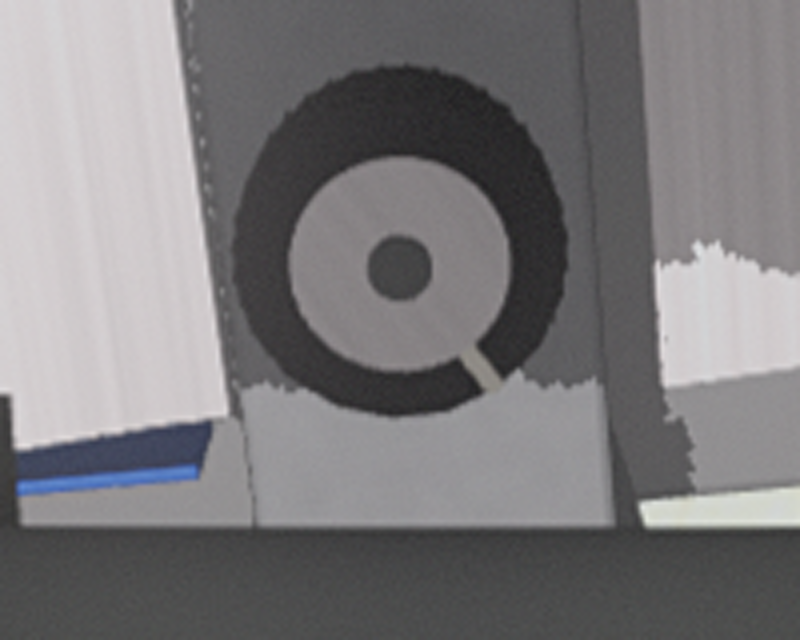

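The view shows the hub at (320,246.8) and the mark's outer part at (340.5,272), clearly visible.

```bash
cat >> h.py <<'E'
from collections import namedtuple
def myaw(c,h,m,z=.198):
    a=atz(c,h,z);b=atz(c,m,z);return np.round(a,4),np.degrees(np.arctan2(*(b-a)[1::-1]))
E
python3 - <<'E'
from h import *
c=r.camera('wrist');print(myaw(c,(320,246.75),(340.5,272)))
# w2 & w1 precise zoom
a=cv2.imread('pics/w2.png')[200:310,270:380];b=cv2.imread('pics/w1.png')[195:305,265:375]
cv2.imwrite('pics/z12.png',cv2.resize(np.hstack([a,b]),None,fx=3.6,fy=3.6,interpolation=cv2.INTER_CUBIC))
snap('top','t3.png',(270,210,40,40),12)
E
```

```text
(array([0.5675, 0.1322, 0.198 ]), np.float64(13.686076398890206))
```

View pics/z12.png

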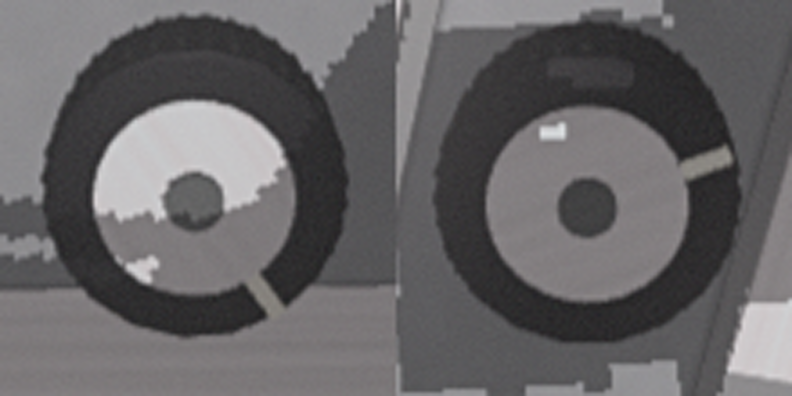

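```bash
python3 - <<'E'
from h import *
c=snap('wrist','m2.png',(270,197,100,100),6)
print(r.read_state()['time'], np.round(r.read_state()['ee_pos'],4))
c=snap('top','t4.png',(240,180,100,100),6)
E
```

```text
15.3 [0.5681 0.132  0.2707]
```

View pics/m2.png

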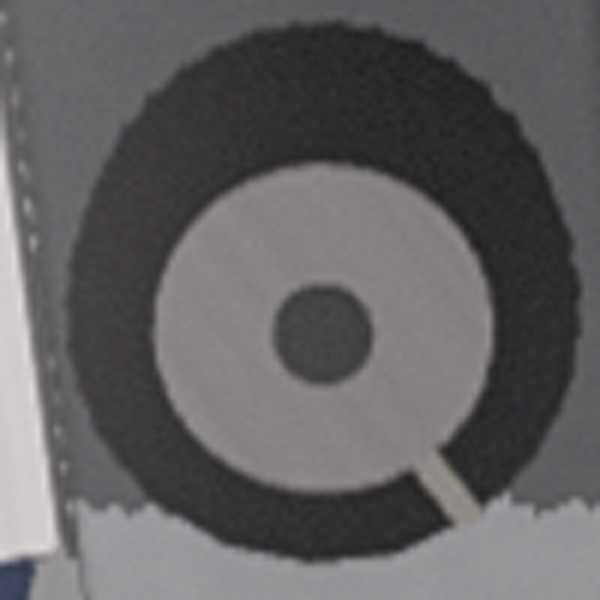

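View pics/t4.png

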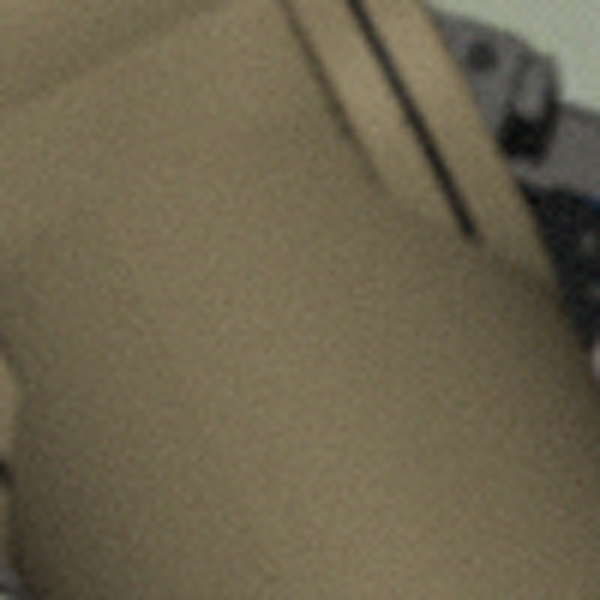

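The ring rests at mark yaw ≈ 13.7°, about 93° clockwise from its start. Positive means resisting, so this fits the torque map:
- The clicks lie near tool angles 73, 93 and so on.
- Extra push-back appears beyond 93 (0.23 N m at +6°, against about 0.03 at the same phase one click earlier).

So this is the touching click. I'll regrip, confirm it once gently, then back off 60°.

>>> step_arm(
  increments=[
    [[0,0,0.03],[0,0,0]],
    [[0,0,0.06],[0,0,0]],
    [[0,0,0.09],[0,0,0]],
    [[0,0,0.109],[0,0,0]],
    [[0,0,0.109],[0,0,0]],
  ],
)

```text
time: 15.85
ee_pos: [0.5654, 0.1309, 0.1579]
eef_rot: [0.21, 0.978, -0.002, -0.005]
ft_force: [-0.0, -0.3, -0.3]
width: 0.087
```

```bash
python3 -c "
from h import *
plan((.5682,.1318,.1618),155.8)"
```

```text
t 15.85 p [0.5654 0.1309 0.1579] eul [ 155.81   -0.5  -179.61] F [-0.  -0.3 -0.3] M [ 0.038 -0.184 -0.053] w 0.087 q [ 0.352  0.403 -0.821  1.623  0.304  1.261  0.623]
shift [-0.0021  0.0019 -0.004 ] rotvec [-0.007 -0.009  0.   ]
```

>>> step_arm(
  increments=[
    [[-0.002,0.002,-0.004],[-0.007,-0.009,0]],
    [[-0.002,0.002,-0.004],[-0.007,-0.009,0]],
    [[-0.002,0.002,-0.004],[-0.007,-0.009,0]],
  ],
)

```text
time: 16.15
ee_pos: [0.5687, 0.1321, 0.163]
eef_rot: [0.21, 0.978, 0.0, 0.001]
ft_force: [-0.0, 0.0, -0.7]
width: 0.0871
```

```bash
python3 -c "
from h import *
plan((.5682,.1318,.1618),155.8)"
```

```text
t 16.15 p [0.5687 0.1321 0.163 ] eul [1.5580e+02 1.0000e-01 1.7994e+02] F [-0.   0.  -0.7] M [ 0.102 -0.177 -0.049] w 0.0871 q [ 0.355  0.396 -0.824  1.62   0.303  1.257  0.624]
shift [ 0.0003 -0.0005  0.0012] rotvec [0.001 0.002 0.   ]
```

>>> step_arm(
  increments=[
    [[0,0,0],[0,0,0]],
    [[0,0,0],[0,0,0]],
    [[0,0,0],[0,0,0]],
    [[0,0,0],[0,0,0]],
    [[0,0,0],[0,0,0]],
  ],
  hand=1,
  grip_force=35,
)

```text
time: 16.65
ee_pos: [0.5687, 0.1321, 0.163]
eef_rot: [0.21, 0.978, 0.0, 0.001]
ft_force: [-0.1, -0.1, 0.7]
width: 0.0551
```

```bash
python3 -c "
from h import *
static(4);snap('wrist','w9.png',(230,270,190,130),4)"
```

```text
t 16.85 p [0.5688 0.1324 0.163 ] eul [1.5582e+02 1.1000e-01 1.7992e+02] F [ 0.8  1.  -0.8] M [ 0.288 -0.369  0.046] w 0.0513 q [ 0.355  0.396 -0.824  1.62   0.303  1.256  0.624]
turned cw from grasp: 94.98 clicks 4.75 Mz 0.046
static Mz [0.028 0.068 0.056 0.046] mean 0.049
```

>>> step_arm(
  increments=[
    [[0,0,0],[0,0,0.05]],
    [[0,0,0],[0,0,0.105]],
    [[0,0,0],[0,0,0.105]],
  ],
)

```text
time: 17.2
ee_pos: [0.5688, 0.1324, 0.163]
eef_rot: [0.261, 0.965, 0.001, 0.001]
ft_force: [1.2, 1.7, -0.2]
width: 0.0513
```

```bash
python3 -c "
from h import *
static(5)"
```

```text
t 17.45 p [0.5688 0.1323 0.163 ] eul [1.4986e+02 9.0000e-02 1.7991e+02] F [ 1.4  0.2 -0.6] M [ 0.13  -0.275  0.199] w 0.0511 q [ 0.342  0.391 -0.806  1.621  0.294  1.254  0.526]
turned cw from grasp: 100.94 clicks 5.05 Mz 0.199
static Mz [0.166 0.189 0.184 0.211 0.199] mean 0.19
```

Pushing +6° past rest gives 0.19 N m, against about 0.03 at the same phase one click earlier. This is the touching click. Now backing off to 60° counter-clockwise of it (tool angle 35).

>>> step_arm(
  increments=[
    [[0,0,0],[0,0,-0.12]],
    [[0,0,0],[0,0,-0.24]],
    [[0,0,0],[0,0,-0.36]],
    [[0,0,0],[0,0,-0.48]],
    [[0,0,0],[0,0,-0.6]],
  ],
)

```text
time: 17.95
ee_pos: [0.5688, 0.1323, 0.163]
eef_rot: [-0.039, 0.999, 0.0, 0.001]
ft_force: [0.6, 1.1, -0.9]
width: 0.0511
```

```bash
python3 -c "
from h import *
dz()"
```

```text
t 17.95 p [0.5688 0.1323 0.163 ] eul [-1.7548e+02  1.3000e-01  1.7996e+02] F [ 0.6  1.1 -0.9] M [ 0.285 -0.264 -0.053] w 0.0511 q [ 0.417  0.425 -0.912  1.617  0.349  1.27   1.094]
turned cw from grasp: 66.28 clicks 3.31 Mz -0.053
```

>>> step_arm(
  increments=[
    [[0,0,0],[0,0,-0.12]],
    [[0,0,0],[0,0,-0.24]],
    [[0,0,0],[0,0,-0.36]],
    [[0,0,0],[0,0,-0.48]],
    [[0,0,0],[0,0,-0.548]],
  ],
)

```text
time: 18.45
ee_pos: [0.5687, 0.1323, 0.163]
eef_rot: [-0.311, 0.95, 0.0, 0.001]
ft_force: [1.0, 0.2, 0.3]
width: 0.0511
```

```bash
python3 -c "
from h import *
static(5)"
```

```text
t 18.7 p [0.5687 0.1324 0.163 ] eul [-1.4418e+02  1.3000e-01 -1.7997e+02] F [0.6 0.8 0.3] M [ 0.279 -0.152  0.084] w 0.0511 q [ 0.484  0.466 -1.014  1.614  0.408  1.289  1.599]
turned cw from grasp: 34.98 clicks 1.75 Mz 0.084
static Mz [0.059 0.184 0.1   0.119 0.084] mean 0.109
```

>>> step_arm(
  increments=[
    [[0,0,0],[0,0,0]],
    [[0,0,0],[0,0,0]],
    [[0,0,0],[0,0,0]],
    [[0,0,0],[0,0,0]],
  ],
  hand=-1,
)

```text
time: 19.1
ee_pos: [0.5687, 0.1323, 0.163]
eef_rot: [-0.307, 0.952, 0.0, 0.001]
ft_force: [-0.2, 0.5, 0.1]
width: 0.0753
```

>>> step_arm(
  increments=[
    [[0,0,-0.03],[0,0,0]],
    [[0,0,-0.07],[0,0,0]],
    [[0,0,-0.108],[0,0,0]],
    [[0,0,-0.108],[0,0,0]],
    [[0,0,-0.108],[0,0,0]],
  ],
)

```text
time: 19.6
ee_pos: [0.5688, 0.1323, 0.2715]
eef_rot: [-0.307, 0.952, -0.0, 0.002]
ft_force: [-0.0, 0.0, -1.5]
width: 0.0869
```

```bash
python3 -c "
from h import *
st();r.camera('side');c=snap('wrist','m3.png',(270,197,100,100),6);st()"
```

```text
t 19.6 p [0.5688 0.1323 0.2715] eul [-144.21    0.18 -179.92] F [-0.   0.  -1.5] M [ 0.116 -0.078  0.003] w 0.0869 q [ 0.504  0.39  -1.053  1.461  0.339  1.482  1.65 ]
t 19.7 p [0.5681 0.1318 0.2699] eul [-1.4421e+02  4.0000e-02 -1.7999e+02] F [ 0.   0.4 -0.8] M [ 0.131 -0.056 -0.038] w 0.0875 q [ 0.504  0.392 -1.052  1.463  0.34   1.482  1.65 ]
```

View pics/m3.png

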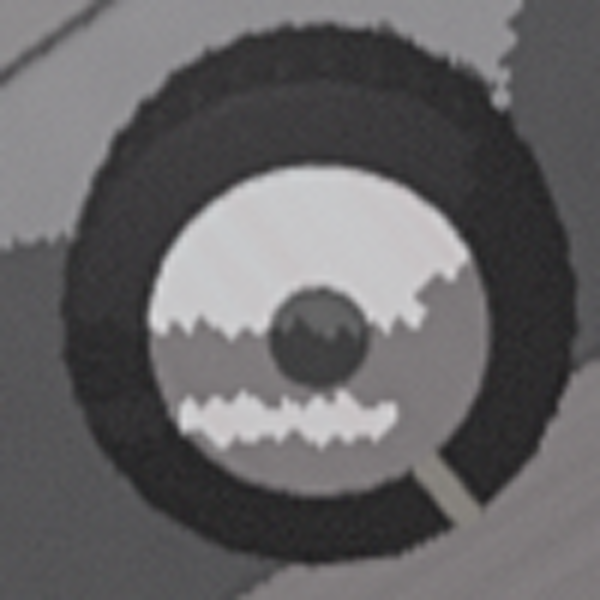

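Tool-relative mark direction is 49.9° here against 50.8° at touch, and the tool yaw differs by 60.0°. So the ring is 60–61° (three clicks) back. Both releases were at the same phase, so as a check I'll regrip, nudge about 4° and let go. It should spring back if this is a real click.

>>> step_arm(
  increments=[
    [[0,0,0.03],[0,0,0]],
    [[0,0,0.06],[0,0,0]],
    [[0,0,0.09],[0,0,0]],
    [[0,0,0.107],[0,0,0]],
    [[0,0,0.107],[0,0,0]],
  ],
)

```text
time: 20.2
ee_pos: [0.5667, 0.1312, 0.1601]
eef_rot: [-0.307, 0.952, 0.0, -0.002]
ft_force: [-0.8, 0.1, 0.9]
width: 0.087
```

```bash
python3 -c "
from h import *
plan((.5686,.1321,.163),215.8)"
```

```text
t 20.2 p [0.5667 0.1312 0.1601] eul [-144.2    -0.21  179.89] F [-0.8  0.1  0.9] M [ 0.159 -0.164 -0.01 ] w 0.087 q [ 0.484  0.468 -1.012  1.618  0.408  1.29   1.599]
shift [-0.0021 -0.0004 -0.0029] rotvec [ 0.002 -0.004  0.   ]
```

>>> step_arm(
  increments=[
    [[-0.002,-0.0005,-0.003],[0.002,-0.004,0]],
    [[-0.002,-0.0005,-0.003],[0.002,-0.004,0]],
  ],
)

```text
time: 20.4
ee_pos: [0.5693, 0.1323, 0.1645]
eef_rot: [-0.307, 0.952, -0.0, 0.001]
ft_force: [-0.1, 0.3, 0.3]
width: 0.087
```

>>> step_arm(
  increments=[
    [[0,0,0],[0,0,0]],
    [[0,0,0],[0,0,0]],
    [[0,0,0],[0,0,0]],
    [[0,0,0],[0,0,0]],
    [[0,0,0],[0,0,0]],
  ],
  hand=1,
)

```text
time: 20.9
ee_pos: [0.5694, 0.1323, 0.1646]
eef_rot: [-0.307, 0.952, -0.0, 0.001]
ft_force: [-0.5, -0.5, -0.8]
width: 0.055
```

>>> step_arm(
  increments=[
    [[0,0,0],[0,0,0]],
    [[0,0,0],[0,0,0]],
    [[0,0,0],[0,0,0.04]],
    [[0,0,0],[0,0,0.075]],
    [[0,0,0],[0,0,0.075]],
  ],
)

```text
time: 21.4
ee_pos: [0.5692, 0.1325, 0.1646]
eef_rot: [-0.271, 0.962, 0.0, 0.001]
ft_force: [-1.5, 1.0, -0.5]
width: 0.0513
```

```bash
python3 -c "
from h import *
static(4);snap('wrist','w10.png',(230,270,190,130),4)"
```

```text
t 21.6 p [0.5692 0.1325 0.1646] eul [-1.4844e+02  1.2000e-01 -1.7998e+02] F [-1.9  1.6  1.1] M [ 0.425  0.358 -0.016] w 0.0512 q [ 0.474  0.459 -1.     1.611  0.399  1.289  1.531]
turned cw from grasp: 39.24 clicks 1.96 Mz -0.016
static Mz [-0.013 -0.039 -0.013 -0.016] mean -0.02
```

>>> step_arm(
  increments=[
    [[0,0,0],[0,0,0]],
    [[0,0,0],[0,0,0]],
    [[0,0,0],[0,0,0]],
    [[0,0,0],[0,0,0]],
  ],
  hand=-1,
)

```text
time: 22.05
ee_pos: [0.5693, 0.1323, 0.1646]
eef_rot: [-0.272, 0.962, 0.0, 0.001]
ft_force: [0.6, 0.7, 0.0]
width: 0.0756
```

>>> step_arm(
  increments=[
    [[0,0,-0.03],[0,0,0]],
    [[0,0,-0.07],[0,0,0]],
    [[0,0,-0.108],[0,0,0]],
    [[0,0,-0.108],[0,0,0]],
    [[0,0,-0.108],[0,0,0]],
  ],
)

```text
time: 22.55
ee_pos: [0.5694, 0.1323, 0.273]
eef_rot: [-0.272, 0.962, -0.0, 0.002]
ft_force: [-0.8, -0.5, -0.6]
width: 0.0869
```

```bash
python3 -c "
from h import *
st();r.camera('side');c=snap('wrist','m4.png',(270,197,100,100),6);dz()"
```

```text
t 22.55 p [0.5694 0.1323 0.273 ] eul [-148.47    0.2  -179.93] F [-0.8 -0.5 -0.6] M [ 0.131 -0.086  0.01 ] w 0.0869 q [ 0.493  0.385 -1.037  1.457  0.332  1.483  1.582]
t 22.65 p [0.5688 0.1318 0.2714] eul [-1.4847e+02  4.0000e-02 -1.7999e+02] F [-0.5  0.3 -0.4] M [ 0.078 -0.083 -0.011] w 0.0869 q [ 0.493  0.387 -1.037  1.459  0.332  1.483  1.582]
turned cw from grasp: 39.27 clicks 1.96 Mz -0.011
```

View pics/m4.png

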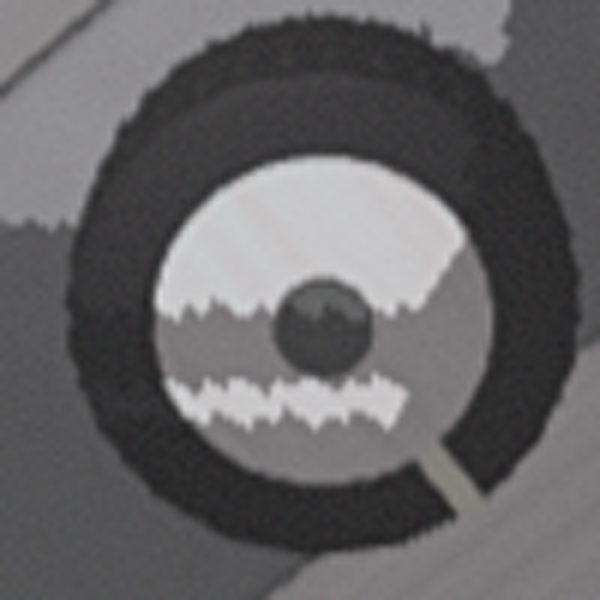

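Result: the ring stayed with the tool (mark 50.5°), so it did not spring back after the nudge. That disagrees with my click grid. Next: is it still creeping?

```bash
cat >> h.py <<'E'
def spoke(c,show=False):
    """hub centre by blob of dark dot + bright disc ellipse; mark = pale, slightly yellow spoke; return yaw"""
    im=c["pixels"].astype(float)
    hx,hy=proj(c,(.5684,.1318,.198))
    # disc rim: radial dark transition along 72 rays -> fit ellipse
    g=cv2.GaussianBlur(cv2.cvtColor(c["pixels"],cv2.COLOR_BGR2GRAY),(0,0),1).astype(float)
    best=None
    for dx in np.arange(-4,4.1,.5):
        for dy in np.arange(-4,4.1,.5):
            p=atz(c,(hx+dx,hy+dy),.198)
            t=np.radians(np.arange(0,360,6))
            def s(rad):
                uv=np.array([proj(c,(p[0]+rad*np.cos(a),p[1]+rad*np.sin(a),.198)) for a in t],np.float32)
                return cv2.remap(g.astype(np.float32),uv[:,0][None],uv[:,1][None],cv2.INTER_LINEAR)[0]
            v=np.mean(np.clip(s(.0155),0,130))-np.mean(s(.0195))
            if best is None or v>best[0]: best=(v,p)
    p=best[1];t=np.radians(np.arange(0,360,.5));V=0
    for rad in (.019,.020,.021,.022,.023):
        uv=np.array([proj(c,(p[0]+rad*np.cos(a),p[1]+rad*np.sin(a),.198)) for a in t],np.float32)
        V=V+cv2.remap(g.astype(np.float32),uv[:,0][None],uv[:,1][None],cv2.INTER_LINEAR)[0]/5
    V=V-np.median(V);k=int(np.argmax(V));i=np.arange(-20,21);w=np.clip(V[(k+i)%720]-.3*V[k],0,None)
    print("t",round(r.read_state()["time"],2),"centre",np.round(p,4),"mark yaw",round(((k+(w*i).sum()/w.sum())*.5)%360,2),"peak",round(float(V[k]),1))
E
python3 -c "
from h import *
for i in range(3): spoke(r.camera('wrist'))
for i in range(8): r.camera('top')
spoke(r.camera('wrist'))
"
```

```text
t 22.7 centre [0.5687 0.132  0.198 ] mark yaw 69.53 peak 80.5
t 22.75 centre [0.5687 0.132  0.198 ] mark yaw 69.51 peak 80.8
t 22.8 centre [0.5687 0.132  0.198 ] mark yaw 69.53 peak 81.0
t 23.25 centre [0.5684 0.1318 0.198 ] mark yaw 69.05 peak 80.7
```

```bash
python3 - <<'E'
from h import *
def T(p,e):
    M=np.eye(4);M[:3,:3]=R.from_euler("ZYX",e,degrees=True).as_matrix();M[:3,3]=p;return M
c=r.camera('wrist');s=r.read_state()
Tn=np.eye(4);Tn[:3,:3]=R.from_quat(s["eef_rot"]).as_matrix();Tn[:3,3]=s["ee_pos"]
X=np.linalg.inv(Tn)@np.array(c["extrinsics"])
def full(fn,crop=None,s=6):
    a=cv2.imread('pics/'+fn)
    if crop:
        x,y,w,h=crop;b=np.zeros((480,640,3),np.uint8);b[y:y+h,x:x+w]=cv2.resize(a,(w,h),interpolation=cv2.INTER_AREA);return b
    return a
for n,p,e,cr in [("w1.png",[.568,.1345,.2725],[175.92,0,179.99],None),("w2.png",[.5683,.1295,.2728],[-108.76,-.15,-179.9],None),
  ("m1.png",[.5704,.1334,.2773],[155.8,.25,179.86],(220,180,200,160)),("m2.png",[.5681,.132,.2707],[155.8,0.04,180],(270,197,100,100)),("m3.png",[.5684,.132,.2703],[-144.21,.04,-179.99],(270,197,100,100)),("m4.png",[.569,.132,.2718],[-148.47,.04,-179.99],(270,197,100,100))]:
    d=dict(c);d["pixels"]=full(n,cr);d["extrinsics"]=T(p,e)@X;print(n);spoke(d)
E
```

```text
w1.png
t 23.3 centre [0.5687 0.1315 0.198 ] mark yaw 106.69 peak 86.9
w2.png
t 23.3 centre [0.5691 0.1319 0.198 ] mark yaw 106.79 peak 77.7
m1.png
t 23.3 centre [0.5688 0.1319 0.198 ] mark yaw 13.54 peak 85.8
m2.png
t 23.3 centre [0.5685 0.1321 0.198 ] mark yaw 13.17 peak 88.2
m3.png
t 23.3 centre [0.5687 0.132  0.198 ] mark yaw 73.7 peak 81.5
m4.png
t 23.3 centre [0.5687 0.132  0.198 ] mark yaw 69.81 peak 80.9
```

Re-analysing my photos precisely, the mark yaws are:

| State | Mark yaw |
|---|---|
| Start | 106.7° |
| First release | 13.4° |
| Second release | 73.7° |
| Now (stable) | 69.5° |

The ring seems to stay put wherever the hold torque is small. To find the true click grid I'll release where the torque is large.

>>> step_arm(
  increments=[
    [[0,0,0.03],[0,0,0]],
    [[0,0,0.06],[0,0,0]],
    [[0,0,0.09],[0,0,0]],
    [[0,0,0.107],[0,0,0]],
    [[0,0,0.107],[0,0,0]],
  ],
)

```text
time: 23.8
ee_pos: [0.5683, 0.1318, 0.1637]
eef_rot: [-0.272, 0.962, 0.0, -0.001]
ft_force: [-0.6, -1.0, 0.6]
width: 0.0871
```

```bash
python3 -c "
from h import *
plan((.5687,.1319,.163),211.53)"
```

```text
t 23.8 p [0.5683 0.1318 0.1637] eul [-1.4845e+02 -5.0000e-02  1.7996e+02] F [-0.6 -1.   0.6] M [ 0.111 -0.052 -0.006] w 0.0871 q [ 0.475  0.461 -0.999  1.612  0.399  1.291  1.532]
shift [-0.0004 -0.0002  0.0007] rotvec [ 0.001 -0.001  0.   ]
```

>>> step_arm(
  increments=[
    [[0,0,0],[0,0,0]],
    [[0,0,0],[0,0,0]],
    [[0,0,0],[0,0,0]],
    [[0,0,0],[0,0,0]],
    [[0,0,0],[0,0,0]],
  ],
  hand=1,
)

```text
time: 24.3
ee_pos: [0.5685, 0.1318, 0.1641]
eef_rot: [-0.272, 0.962, 0.0, -0.0]
ft_force: [1.2, -0.8, 0.7]
width: 0.0545
```

```bash
python3 -c "
from h import *
static(4)"
```

```text
t 24.5 p [0.5683 0.1321 0.164 ] eul [-1.4844e+02 -3.0000e-02  1.7995e+02] F [-0.9  0.6  2.6] M [0.243 0.129 0.027] w 0.0513 q [ 0.475  0.46  -1.     1.612  0.399  1.291  1.532]
turned cw from grasp: 39.24 clicks 1.96 Mz 0.027
static Mz [-0.002  0.017  0.009  0.027] mean 0.013
```

>>> step_arm(
  increments=[
    [[0,0,0],[0,0,-0.08]],
    [[0,0,0],[0,0,-0.16]],
    [[0,0,0],[0,0,-0.16]],
  ],
)

```text
time: 24.8
ee_pos: [0.5684, 0.132, 0.164]
eef_rot: [-0.349, 0.937, 0.0, -0.0]
ft_force: [-0.1, -0.2, 1.5]
width: 0.0507
```

```bash
python3 -c "
from h import *
static(4);snap('wrist','w11.png',(230,270,190,130),4)"
```

```text
t 25.0 p [0.5684 0.132  0.164 ] eul [-1.3938e+02 -3.0000e-02  1.7996e+02] F [-0.5 -0.2  1.8] M [ 0.081 -0.035 -0.017] w 0.0511 q [ 0.494  0.473 -1.03   1.611  0.417  1.298  1.677]
turned cw from grasp: 30.18 clicks 1.51 Mz -0.017
static Mz [ 0.021  0.043 -0.04  -0.017] mean 0.002
```

>>> step_arm(
  increments=[
    [[0,0,0],[0,0,0]],
    [[0,0,0],[0,0,0]],
    [[0,0,0],[0,0,0]],
  ],
  hand=-1,
)

```text
time: 25.35
ee_pos: [0.5684, 0.132, 0.1639]
eef_rot: [-0.347, 0.938, 0.0, -0.0]
ft_force: [-0.4, -0.1, 0.1]
width: 0.0677
```

>>> step_arm(
  increments=[
    [[0,0,-0.04],[0,0,0]],
    [[0,0,-0.08],[0,0,0]],
    [[0,0,-0.108],[0,0,0]],
    [[0,0,-0.108],[0,0,0]],
  ],
)

```text
time: 25.75
ee_pos: [0.5697, 0.133, 0.2759]
eef_rot: [-0.347, 0.938, -0.0, 0.002]
ft_force: [0.5, 0.3, -1.2]
width: 0.0863
```

```bash
python3 -c "
from h import *
c=snap('wrist','m5.png',(270,197,100,100),6);spoke(c);c=r.camera('wrist');spoke(c);dz()"
```

```text
t 25.8 centre [0.5686 0.132  0.198 ] mark yaw 78.39 peak 77.9
t 25.85 centre [0.5686 0.132  0.198 ] mark yaw 78.39 peak 79.8
t 25.85 p [0.5686 0.132  0.272 ] eul [-139.38   -0.    179.99] F [-0.   0.7 -0.5] M [ 0.076 -0.088  0.029] w 0.0865 q [ 0.512  0.4   -1.07   1.457  0.349  1.49   1.728]
turned cw from grasp: 30.18 clicks 1.51 Mz 0.029
```

```bash
python3 -c "
from h import *
for i in range(14): r.camera('top')
c=r.camera('wrist');spoke(c)
c=snap('wrist','m6.png');"
```

```text
t 26.6 centre [0.5686 0.132  0.198 ] mark yaw 78.42 peak 81.0
```

View pics/m6.png

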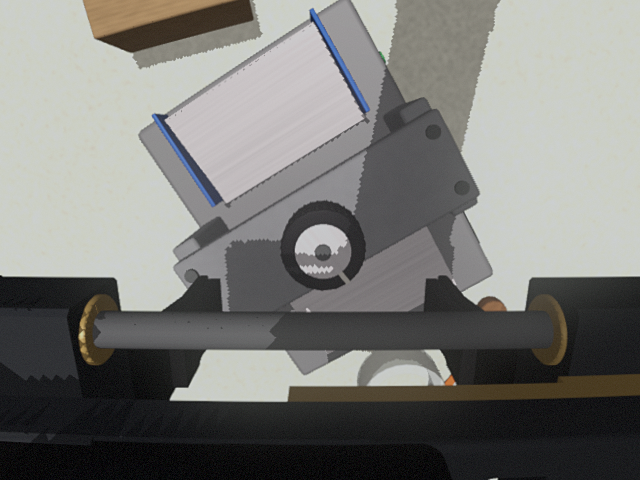

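The ring has stayed put for over 1 s, so friction can hold it off-click, and static readings are ambiguous by that friction. I'll regrip and sweep slowly clockwise, reading the torque while it moves.

>>> step_arm(
  increments=[
    [[0,0,0.03],[0,0,0]],
    [[0,0,0.06],[0,0,0]],
    [[0,0,0.09],[0,0,0]],
    [[0,0,0.108],[0,0,0]],
    [[0,0,0.108],[0,0,0]],
  ],
)

```text
time: 27.15
ee_pos: [0.5671, 0.1313, 0.1616]
eef_rot: [-0.347, 0.938, 0.001, -0.002]
ft_force: [0.3, -0.4, -0.0]
width: 0.0871
```

```bash
cat > q.py <<'E'
from bench import r
from scipy.spatial.transform import Rotation as R
import numpy as np
s=r.read_state();y=R.from_quat(s["eef_rot"]).as_euler("ZYX",degrees=True)[0]
l="t %.2f ring %.2f Mz %.3f j7t %.3f v7 %.3f F %s"%(s["time"],(-111.1-y)%360 if (-111.1-y)%360<300 else (-111.1-y)%360-360,s["torque"][2],s["joint_torque"][6],s["joint_vel"][6],np.round(s["ft_force"],1))
# note: ring = tool-turn - 1.9 deg since the slip
print(l);open("log.txt","a").write(l+"\n")
E
python3 q.py; python3 -c "
from h import *
plan((.5687,.1320,.1635),220.62)"
```

```text
t 27.15 ring 28.28 Mz 0.003 j7t -0.206 v7 0.014 F [ 0.3 -0.4 -0. ]
t 27.15 p [0.5671 0.1313 0.1616] eul [-139.38   -0.22  179.85] F [ 0.3 -0.4 -0. ] M [ 0.143 -0.056  0.003] w 0.0871 q [ 0.494  0.476 -1.029  1.614  0.418  1.297  1.677]
shift [-0.0017 -0.0005 -0.0019] rotvec [ 0.003 -0.004  0.   ]
```

>>> step_arm(
  increments=[
    [[0,0,0],[0,0,0]],
    [[0,0,0],[0,0,0]],
    [[0,0,0],[0,0,0]],
    [[0,0,0],[0,0,0]],
    [[0,0,0],[0,0,0]],
  ],
  hand=1,
)

```text
time: 27.65
ee_pos: [0.5673, 0.1313, 0.162]
eef_rot: [-0.347, 0.938, 0.0, -0.002]
ft_force: [-0.0, -0.6, 0.6]
width: 0.0548
```

>>> step_arm(
  increments=[
    [[0,0,0],[0,0,0]],
    [[0,0,0],[0,0,0]],
  ],
  grip_force=50,
)

```text
time: 27.85
ee_pos: [0.5674, 0.1312, 0.162]
eef_rot: [-0.347, 0.938, 0.0, -0.002]
ft_force: [0.8, -0.1, -0.8]
width: 0.0508
```

```bash
python3 q.py
```

```text
t 27.85 ring 28.29 Mz -0.019 j7t 0.025 v7 -0.000 F [ 0.8 -0.1 -0.8]
```

>>> step_arm(
  increments=[
    [[0,0,0],[0,0,0.045]],
  ],
)

```text
time: 27.95
ee_pos: [0.5674, 0.1313, 0.162]
eef_rot: [-0.326, 0.945, 0.0, -0.002]
ft_force: [-1.1, -0.4, -0.7]
width: 0.0511
```

```bash
python3 q.py
```

```text
t 27.95 ring 30.88 Mz 0.009 j7t 1.520 v7 -0.447 F [-1.1 -0.4 -0.7]
```

>>> step_arm(
  increments=[
    [[0,0,0],[0,0,0.045]],
  ],
)

```text
time: 28.05
ee_pos: [0.5673, 0.1314, 0.162]
eef_rot: [-0.304, 0.953, 0.001, -0.002]
ft_force: [-0.3, 0.0, 0.1]
width: 0.0511
```

```bash
python3 q.py
```

```text
t 28.05 ring 33.54 Mz 0.100 j7t 0.848 v7 -0.413 F [-0.3  0.   0.1]
```

>>> step_arm(
  increments=[
    [[0,0,0],[0,0,0.045]],
  ],
)

```text
time: 28.15
ee_pos: [0.5672, 0.1315, 0.162]
eef_rot: [-0.281, 0.96, 0.001, -0.002]
ft_force: [-0.6, -1.1, -0.8]
width: 0.0511
```

```bash
python3 q.py
```

```text
t 28.15 ring 36.21 Mz 0.253 j7t 0.629 v7 -0.428 F [-0.6 -1.1 -0.8]
```

>>> step_arm(
  increments=[
    [[0,0,0],[0,0,0.045]],
  ],
)

```text
time: 28.25
ee_pos: [0.5672, 0.1315, 0.162]
eef_rot: [-0.259, 0.966, 0.0, -0.002]
ft_force: [-0.1, -0.9, -0.5]
width: 0.0505
```

```bash
python3 q.py
```

```text
t 28.25 ring 38.88 Mz 0.047 j7t 0.846 v7 -0.427 F [-0.1 -0.9 -0.5]
```

>>> step_arm(
  increments=[
    [[0,0,0],[0,0,0.045]],
  ],
)

```text
time: 28.35
ee_pos: [0.5672, 0.1316, 0.162]
eef_rot: [-0.236, 0.972, 0.0, -0.002]
ft_force: [-0.5, 0.3, -1.9]
width: 0.051
```

```bash
python3 q.py
```

```text
t 28.35 ring 41.56 Mz 0.102 j7t 0.834 v7 -0.429 F [-0.5  0.3 -1.9]
```

>>> step_arm(
  increments=[
    [[0,0,0],[0,0,0.045]],
  ],
)

```text
time: 28.45
ee_pos: [0.5671, 0.1316, 0.162]
eef_rot: [-0.214, 0.977, 0.0, -0.002]
ft_force: [-0.4, -0.0, -0.6]
width: 0.0515
```

```bash
python3 q.py
```

```text
t 28.45 ring 44.23 Mz 0.117 j7t 0.850 v7 -0.429 F [-0.4 -0.  -0.6]
```

>>> step_arm(
  increments=[
    [[0,0,0],[0,0,0.045]],
  ],
)

```text
time: 28.55
ee_pos: [0.5671, 0.1317, 0.162]
eef_rot: [-0.191, 0.982, 0.0, -0.002]
ft_force: [0.5, -0.2, -1.3]
width: 0.0513
```

```bash
python3 q.py
```

```text
t 28.55 ring 46.91 Mz 0.003 j7t 0.851 v7 -0.431 F [ 0.5 -0.2 -1.3]
```

>>> step_arm(
  increments=[
    [[0,0,0],[0,0,0.045]],
  ],
)

```text
time: 28.65
ee_pos: [0.5671, 0.1317, 0.162]
eef_rot: [-0.168, 0.986, 0.0, -0.002]
ft_force: [0.6, -1.0, -1.9]
width: 0.051
```

```bash
python3 q.py
```

```text
t 28.65 ring 49.59 Mz 0.057 j7t 0.865 v7 -0.432 F [ 0.6 -1.  -1.9]
```

>>> step_arm(
  increments=[
    [[0,0,0],[0,0,0.035]],
  ],
)

```text
time: 28.75
ee_pos: [0.5671, 0.1318, 0.162]
eef_rot: [-0.15, 0.989, 0.0, -0.002]
ft_force: [0.2, -0.8, -0.2]
width: 0.051
```

```bash
python3 q.py
```

```text
t 28.75 ring 51.70 Mz -0.032 j7t 0.521 v7 -0.330 F [ 0.2 -0.8 -0.2]
```

>>> step_arm(
  increments=[
    [[0,0,0],[0,0,0.035]],
  ],
)

```text
time: 28.85
ee_pos: [0.567, 0.1319, 0.162]
eef_rot: [-0.132, 0.991, 0.0, -0.002]
ft_force: [0.3, -0.2, -0.8]
width: 0.0513
```

```bash
python3 q.py
```

```text
t 28.85 ring 53.78 Mz 0.102 j7t 0.597 v7 -0.337 F [ 0.3 -0.2 -0.8]
```

>>> step_arm(
  increments=[
    [[0,0,0],[0,0,0.035]],
  ],
)

```text
time: 28.95
ee_pos: [0.567, 0.132, 0.162]
eef_rot: [-0.114, 0.994, 0.0, -0.002]
ft_force: [1.6, 0.1, -0.2]
width: 0.0512
```

```bash
python3 q.py
```

```text
t 28.95 ring 55.85 Mz 0.247 j7t 0.445 v7 -0.333 F [ 1.6  0.1 -0.2]
```

>>> step_arm(
  increments=[
    [[0,0,0],[0,0,0.035]],
  ],
)

```text
time: 29.05
ee_pos: [0.567, 0.1321, 0.162]
eef_rot: [-0.096, 0.995, 0.0, -0.002]
ft_force: [1.0, -0.5, -0.7]
width: 0.0514
```

```bash
python3 q.py
```

```text
t 29.05 ring 57.92 Mz 0.177 j7t 0.565 v7 -0.335 F [ 1.  -0.5 -0.7]
```

>>> step_arm(
  increments=[
    [[0,0,0],[0,0,0.035]],
  ],
)

```text
time: 29.15
ee_pos: [0.567, 0.1321, 0.162]
eef_rot: [-0.078, 0.997, 0.0, -0.002]
ft_force: [0.0, 0.4, -0.6]
width: 0.0511
```

```bash
python3 q.py
```

```text
t 29.15 ring 60.00 Mz 0.091 j7t 0.632 v7 -0.334 F [ 0.   0.4 -0.6]
```

>>> step_arm(
  increments=[
    [[0,0,0],[0,0,0.035]],
  ],
)

```text
time: 29.25
ee_pos: [0.567, 0.1321, 0.162]
eef_rot: [-0.059, 0.998, 0.0, -0.002]
ft_force: [0.7, -0.1, -0.3]
width: 0.0509
```

```bash
python3 q.py
```

```text
t 29.25 ring 62.08 Mz 0.058 j7t 0.630 v7 -0.336 F [ 0.7 -0.1 -0.3]
```

>>> step_arm(
  increments=[
    [[0,0,0],[0,0,0.035]],
  ],
)

```text
time: 29.35
ee_pos: [0.567, 0.1322, 0.162]
eef_rot: [-0.041, 0.999, 0.0, -0.002]
ft_force: [0.8, 0.2, -1.3]
width: 0.051
```

```bash
python3 q.py
```

```text
t 29.35 ring 64.15 Mz 0.035 j7t 0.651 v7 -0.337 F [ 0.8  0.2 -1.3]
```

>>> step_arm(
  increments=[
    [[0,0,0],[0,0,0.035]],
  ],
)

```text
time: 29.45
ee_pos: [0.567, 0.1323, 0.162]
eef_rot: [-0.023, 1.0, 0.0, -0.002]
ft_force: [-0.1, -0.4, -1.2]
width: 0.0512
```

```bash
python3 q.py
```

```text
t 29.45 ring 66.24 Mz 0.058 j7t 0.661 v7 -0.340 F [-0.1 -0.4 -1.2]
```

>>> step_arm(
  increments=[
    [[0,0,0],[0,0,0.035]],
  ],
)

```text
time: 29.55
ee_pos: [0.567, 0.1324, 0.162]
eef_rot: [-0.005, 1.0, 0.0, -0.002]
ft_force: [-0.2, -0.3, -0.6]
width: 0.0514
```

```bash
python3 q.py
```

```text
t 29.55 ring 68.32 Mz 0.075 j7t 0.665 v7 -0.337 F [-0.2 -0.3 -0.6]
```

>>> step_arm(
  increments=[
    [[0,0,0],[0,0,0.035]],
  ],
)

```text
time: 29.65
ee_pos: [0.567, 0.1324, 0.162]
eef_rot: [0.013, 1.0, 0.0, -0.002]
ft_force: [0.7, 0.5, -1.0]
width: 0.0504
```

```bash
python3 q.py
```

```text
t 29.65 ring 70.41 Mz 0.057 j7t 0.672 v7 -0.338 F [ 0.7  0.5 -1. ]
```

The moving sweep makes it clear. Each click is a narrow notch with a zero crossing near ring angles 33, 53 and so on, and a resisting peak about 3° later. Between notches only friction (about 0.06 N m) acts. So the earlier rests at 93.3° and 33.0° were true clicks, exactly three apart. I'll go clockwise once more to the touching click, confirm it with this clearer reading, then back off in one go.

>>> step_arm(
  increments=[
    [[0,0,0],[0,0,0.06]],
    [[0,0,0],[0,0,0.12]],
    [[0,0,0],[0,0,0.18]],
    [[0,0,0],[0,0,0.235]],
    [[0,0,0],[0,0,0.27]],
  ],
)

```text
time: 30.15
ee_pos: [0.5671, 0.1328, 0.162]
eef_rot: [0.148, 0.989, 0.0, -0.002]
ft_force: [2.3, 1.2, -1.7]
width: 0.0506
```

```bash
python3 q.py
```

```text
t 30.15 ring 85.98 Mz 0.050 j7t 0.304 v7 -0.306 F [ 2.3  1.2 -1.7]
```

>>> step_arm(
  increments=[
    [[0,0,0],[0,0,0.035]],
  ],
)

```text
time: 30.25
ee_pos: [0.5671, 0.133, 0.162]
eef_rot: [0.166, 0.986, 0.0, -0.002]
ft_force: [-0.2, -0.3, 0.5]
width: 0.0508
```

```bash
python3 q.py
```

```text
t 30.25 ring 88.06 Mz 0.065 j7t 0.681 v7 -0.345 F [-0.2 -0.3  0.5]
```

>>> step_arm(
  increments=[
    [[0,0,0],[0,0,0.035]],
  ],
)

```text
time: 30.35
ee_pos: [0.5672, 0.133, 0.162]
eef_rot: [0.184, 0.983, 0.0, -0.002]
ft_force: [-0.3, -0.1, 0.4]
width: 0.0511
```

```bash
python3 q.py
```

```text
t 30.35 ring 90.15 Mz 0.031 j7t 0.668 v7 -0.340 F [-0.3 -0.1  0.4]
```

>>> step_arm(
  increments=[
    [[0,0,0],[0,0,0.035]],
  ],
)

```text
time: 30.45
ee_pos: [0.5672, 0.1331, 0.162]
eef_rot: [0.202, 0.979, 0.0, -0.002]
ft_force: [0.9, 0.3, -2.3]
width: 0.0511
```

```bash
python3 q.py
```

```text
t 30.45 ring 92.22 Mz 0.063 j7t 0.683 v7 -0.341 F [ 0.9  0.3 -2.3]
```

>>> step_arm(
  increments=[
    [[0,0,0],[0,0,0.035]],
  ],
)

```text
time: 30.55
ee_pos: [0.5672, 0.1332, 0.162]
eef_rot: [0.22, 0.976, 0.0, -0.002]
ft_force: [0.6, -0.6, -1.0]
width: 0.0511
```

```bash
python3 q.py
```

```text
t 30.55 ring 94.30 Mz 0.267 j7t 0.509 v7 -0.337 F [ 0.6 -0.6 -1. ]
```

>>> step_arm(
  increments=[
    [[0,0,0],[0,0,0.035]],
  ],
)

```text
time: 30.65
ee_pos: [0.5672, 0.1332, 0.162]
eef_rot: [0.237, 0.971, 0.0, -0.002]
ft_force: [1.2, -2.2, -0.8]
width: 0.0509
```

```bash
python3 q.py
```

```text
t 30.65 ring 96.36 Mz 0.394 j7t 0.277 v7 -0.339 F [ 1.2 -2.2 -0.8]
```

>>> step_arm(
  increments=[
    [[0,0,0],[0,0,0.03]],
  ],
)

```text
time: 30.75
ee_pos: [0.5672, 0.1332, 0.162]
eef_rot: [0.252, 0.968, 0.0, -0.002]
ft_force: [-0.2, -1.1, -0.9]
width: 0.0512
```

```bash
python3 q.py
```

```text
t 30.75 ring 98.14 Mz 0.370 j7t 0.202 v7 -0.290 F [-0.2 -1.1 -0.9]
```

>>> step_arm(
  increments=[
    [[0,0,0],[0,0,0.03]],
  ],
)

```text
time: 30.85
ee_pos: [0.5673, 0.1332, 0.162]
eef_rot: [0.268, 0.964, 0.0, -0.002]
ft_force: [0.6, 0.4, -1.0]
width: 0.0509
```

```bash
python3 q.py
```

```text
t 30.85 ring 99.95 Mz 0.375 j7t 0.299 v7 -0.298 F [ 0.6  0.4 -1. ]
```

Confirmed: excess over the free-click curve is 0.15, 0.19 and 0.28 N m at +3°, +5° and +7°, and zero before 93°. Now backing off to ring angle 33 in one go.

>>> step_arm(
  increments=[
    [[0,0,0],[0,0,-0.12]],
    [[0,0,0],[0,0,-0.25]],
    [[0,0,0],[0,0,-0.38]],
    [[0,0,0],[0,0,-0.51]],
    [[0,0,0],[0,0,-0.64]],
  ],
)

```text
time: 31.35
ee_pos: [0.5671, 0.1322, 0.162]
eef_rot: [-0.051, 0.999, 0.0, -0.002]
ft_force: [-2.3, -3.4, 1.3]
width: 0.0511
```

```bash
python3 q.py
```

```text
t 31.35 ring 63.08 Mz -0.115 j7t -2.447 v7 1.204 F [-2.3 -3.4  1.3]
```

>>> step_arm(
  increments=[
    [[0,0,0],[0,0,-0.13]],
    [[0,0,0],[0,0,-0.26]],
    [[0,0,0],[0,0,-0.39]],
    [[0,0,0],[0,0,-0.48]],
    [[0,0,0],[0,0,-0.522]],
  ],
)

```text
time: 31.85
ee_pos: [0.5673, 0.1313, 0.162]
eef_rot: [-0.307, 0.952, 0.0, -0.002]
ft_force: [1.0, -2.3, -0.6]
width: 0.0512
```

>>> step_arm(
  increments=[
    [[0,0,0],[0,0,0]],
    [[0,0,0],[0,0,0]],
  ],
)

```text
time: 32.05
ee_pos: [0.5673, 0.1313, 0.162]
eef_rot: [-0.307, 0.952, 0.0, -0.002]
ft_force: [1.7, -0.2, -0.9]
width: 0.0512
```

```bash
python3 q.py
```

```text
t 32.05 ring 33.19 Mz 0.045 j7t 0.114 v7 -0.000 F [ 1.7 -0.2 -0.9]
```

Release and lift.

>>> step_arm(
  increments=[
    [[0,0,0],[0,0,0]],
    [[0,0,0],[0,0,0]],
    [[0,0,0],[0,0,0]],
    [[0,0,0],[0,0,0]],
  ],
  hand=-1,
)

```text
time: 32.45
ee_pos: [0.5672, 0.1315, 0.1621]
eef_rot: [-0.307, 0.952, 0.0, -0.002]
ft_force: [-0.9, -1.0, -0.1]
width: 0.0753
```

>>> step_arm(
  increments=[
    [[0,0,-0.03],[0,0,0]],
    [[0,0,-0.07],[0,0,0]],
    [[0,0,-0.108],[0,0,0]],
    [[0,0,-0.108],[0,0,0]],
    [[0,0,-0.108],[0,0,0]],
  ],
)

```text
time: 32.95
ee_pos: [0.568, 0.1318, 0.2705]
eef_rot: [-0.306, 0.952, 0.0, -0.001]
ft_force: [-0.8, -0.6, -0.6]
width: 0.0867
```

```bash
python3 -c "
from h import *
spoke(r.camera('wrist'));spoke(r.camera('wrist'));st();snap('side','final.png');snap('wrist','finalw.png')"
```

```text
t 33.0 centre [0.5687 0.132  0.198 ] mark yaw 73.58 peak 82.0
t 33.05 centre [0.5685 0.1322 0.198 ] mark yaw 72.94 peak 81.9
t 33.05 p [0.5673 0.1313 0.2689] eul [-144.3    -0.31  179.87] F [ 0.4 -0.2 -0.8] M [ 0.106 -0.134 -0.011] w 0.0869 q [ 0.499  0.394 -1.048  1.461  0.339  1.487  1.649]
```

View pics/final.png

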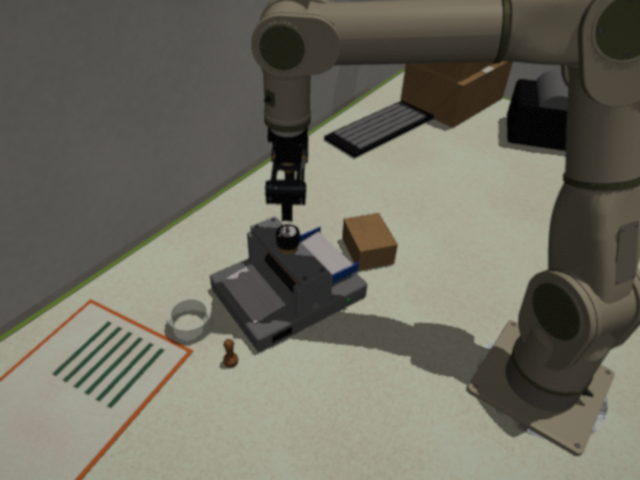

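The side view shows the gripper clear above the ring at (288,235). The tape (190,321), stamp (230,352) and parcel (370,240) have not moved. The mark is at 73.3° against 13.4° at touch, which is 60°, or three clicks. Handing in.

```bash
python3 -c "
from bench import r
print(r.close_job())"
```

```text
the job is handed in; nothing more can be done
None
```

I turned the ring clockwise to the click where the rollers touch, backed it off three clicks, let go and lifted clear. The job was handed in at about 33 s, with no verdict reported.

**Final checks:**
- **Touch:** while the ring was moving, resistance past the 93° click was 0.15 to 0.28 N m above the feel of a free click, and there was no excess before it.
- **Back-off:** the white mark reads about 73.3°, against 13.4° at touch. That is 60°, or three clicks.
- **Surroundings:** the gripper is open and clear, and the tape roll, parcel and stamp look unmoved in the side view.

**What went less cleanly:**
- **Overshoot on the first approach:** I misread the click pattern and went about 11–13° past touch, a little over half a click. The highest reading was 0.41 N m, below the 0.45 limit, and I eased back at once.
- **Extra handling:** I let go and regripped several times to find the click positions, so the touch and back-off were done twice. The final state comes from the last clean pass.
- **Ring did not always settle:** two test releases between clicks, about 4–5° off a click, stayed put instead of settling as the task describes. The ring's starting position was also not on the click grid I found. The final release was on a click.

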